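# Hang the nesting scoops on the tank's hook

## Task

Hang the three steel measuring scoops back on the one hook on the end of the fish tank by the eyes in their handles, largest first, then the middle one, then the smallest, mouths facing out so that each bowl sits inside the bigger one. Let go of each so that it hangs freely before you fetch the next, and leave the organiser, tin, test tube holder and feeding ring where they are.

Things in the scene. Friction and masses are not known exactly. Their poses are not given: they have to be found in the camera images.
- scoop_large_bowl (a point): Largest of three alike plain steel measuring scoops, 160 g: round open bowl 84 mm across the rim, 72 mm across the base, 42 mm deep, wall 2.5 mm. Starts on its base, mouth up. Point: bowl's centre, half-way up (21 mm above its underside); x along the handle to the eye, z out of the mouth. Flat level handle 14 wide, 4 thick, mid-thickness 40 mm above the underside, bare 42 to 117 mm from the centre.
- scoop_large_eye (a point): Centre of the ring eye at the end of the largest scoop's handle, 130 mm along x from the bowl's centre (the same on all three, so eyes line up when bowls nest), at the handle's mid-thickness, 40 mm above the underside; ring of 4 mm round bar, 18 mm inside, 26 mm outside; the hole runs along z. Axes as the bowl's.
- scoop_medium_bowl (a point): Middle of three alike plain steel measuring scoops, 110 g: round open bowl 66 mm across the rim, 56 mm across the base, 34 mm deep, wall 2.5 mm. Starts on its base, mouth up. Point: bowl's centre, half-way up (17 mm above its underside); x along the handle to the eye, z out of the mouth. Flat level handle 14 wide, 4 thick, mid-thickness 32 mm above the underside, bare 33 to 117 mm from the centre.
- scoop_medium_eye (a point): Centre of the ring eye at the end of the middle scoop's handle, 130 mm along x from the bowl's centre (the same on all three, so eyes line up when bowls nest), at the handle's mid-thickness, 32 mm above the underside; ring of 4 mm round bar, 18 mm inside, 26 mm outside; the hole runs along z. Axes as the bowl's.
- scoop_small_bowl (a point): Smallest of three alike plain steel measuring scoops, 75 g: round open bowl 50 mm across the rim, 42 mm across the base, 27 mm deep, wall 2.5 mm. Starts on its base, mouth up. Point: bowl's centre, half-way up (13.5 mm above its underside); x along the handle to the eye, z out of the mouth. Flat level handle 14 wide, 4 thick, mid-thickness 25 mm above the underside, bare 25 to 117 mm from the centre.
- scoop_small_eye (a point): Centre of the ring eye at the end of the smallest scoop's handle, 130 mm along x from the bowl's centre (the same on all three, so eyes line up when bowls nest), at the handle's mid-thickness, 25 mm above the underside; ring of 4 mm round bar, 18 mm inside, 26 mm outside; the hole runs along z. Axes as the bowl's.
- hook_seat (a point): Middle of the level part of the steel hook (6 mm round rod, its centre line) on a strip hanger over the edge of the fish tank's end pane, 235 mm above the counter. x is level and points straight into the tank, z up; the hook reaches out along -x. Pane's outer face at x = +18 mm (3 mm strip on it); the rod is level out to x = -16 mm, then rises at 25 degrees to its tip. Place and turn vary.
- hook_tip (a point): Centre of the hook's free end: 38 mm further out (-x) than hook_seat, 10 mm higher. An eye goes on over it, handle leaning some 30 to 70 degrees above level, eye towards the tank, mouth up. The lamp above leaves no room for an upright tool: come in from the outer side, tool tilted. Let go, a scoop swings down by itself and hangs mouth outwards, base near the pane.
- tank: Rimless glass fish tank, 380 mm long, 240 wide, 300 high; fixed. Origin on the counter, under the hanger, at the outer face of the end pane; the tank runs from x = 0 to +380 and y = -120 to +120 mm. On its rim stands a straight lamp bar, 75 mm wide (y -37 to +37), longer than the tank: x = -75 to +445 mm, underside 335 mm and top 351 mm above the counter, so it overhangs the hook.
- organiser: Bystander: closed clear acrylic box with clip-on lid, 114 x 194 x 63 mm, long side along y; origin under its centre.
- flake_tin: Bystander: capped green flake tin, 73 mm across, 95 mm high; origin under its centre.
- tube_holder: Bystander: small wooden holder 60 x 100 x 70 mm (long side along y) with a slim glass test tube standing in it, 127 mm high in all; origin under its centre.
- feeding_ring: Bystander: yellow plastic feeding ring, 90 mm across, 10 mm high, lying flat; origin under its centre.
- scoop_large: The largest scoop as a whole; origin under the centre of its bowl's base; axes as those of scoop_large_bowl.
- scoop_medium: The middle scoop as a whole; origin under the centre of its bowl's base; axes as those of scoop_medium_bowl.
- scoop_small: The smallest scoop as a whole; origin under the centre of its bowl's base; axes as those of scoop_small_bowl.
Not all that is in view belongs to the job. What is shaped like the scoop_large but red or yellow is not meant.

How it is judged:
On the way, in this order (a step that is already met when the one before it is completed fails the run):
1. the largest scoop hangs on the hook by its eye, let go (x of scoop_large_eye in the frame of hook_seat between -0.034 and 0.017 m and y of scoop_large_eye in the frame of hook_seat between -0.01 and 0.01 m and z of scoop_large_eye in the frame of hook_seat between -0.014 and 0.008 m and angle between scoop_large_eye's own x axis and vertical below 0.6 rad and contact force between the fingers and scoop_large below 0.2 N), for 0.2 s.
2. the middle scoop hangs on the same hook, let go, its bowl inside the largest one's (x of scoop_medium_eye in the frame of hook_seat between -0.034 and 0.017 m and y of scoop_medium_eye in the frame of hook_seat between -0.01 and 0.01 m and z of scoop_medium_eye in the frame of hook_seat between -0.014 and 0.008 m and angle between scoop_medium_eye's own x axis and vertical below 0.6 rad and contact force between the fingers and scoop_medium below 0.2 N and x of scoop_medium_bowl in the frame of scoop_large_bowl between -0.014 and 0.014 m and y of scoop_medium_bowl in the frame of scoop_large_bowl between -0.012 and 0.012 m and z of scoop_medium_bowl in the frame of scoop_large_bowl between -0.006 and 0.02 m), for 0.2 s.
3. the smallest scoop hangs on the same hook, let go, its bowl inside the middle one's (x of scoop_small_eye in the frame of hook_seat between -0.034 and 0.017 m and y of scoop_small_eye in the frame of hook_seat between -0.01 and 0.01 m and z of scoop_small_eye in the frame of hook_seat between -0.014 and 0.008 m and angle between scoop_small_eye's own x axis and vertical below 0.6 rad and contact force between the fingers and scoop_small below 0.2 N and x of scoop_small_bowl in the frame of scoop_medium_bowl between -0.014 and 0.014 m and y of scoop_small_bowl in the frame of scoop_medium_bowl between -0.012 and 0.012 m and z of scoop_small_bowl in the frame of scoop_medium_bowl between -0.006 and 0.02 m), for 0.2 s.
At the end, for the whole second after the job is handed in: All three eyes are on the hook, handles within 0.6 rad of vertical, eye up; middle bowl inside the largest, smallest inside the middle one (centres within 14 mm along the handle, 12 mm across, at most 20 mm further out); all let go and hanging still (under 0.1 m/s) (all of step 1 and all of step 2 and all of step 3 and linear speed of each of scoop_large, scoop_medium, scoop_small below 0.1 m/s); the robot touches nothing.
It fails at once if the organiser is shoved or knocked over (moved more than 30 mm) (distance of organiser from where it was at the start of the episode above 0.03 m).
It fails at once if the flake tin is shoved or knocked over (moved more than 30 mm) (distance of flake_tin from where it was at the start of the episode above 0.03 m).
It fails at once if the tube holder is shoved or knocked over (moved more than 30 mm) (distance of tube_holder from where it was at the start of the episode above 0.03 m).
It fails at once if the feeding ring is shoved or knocked over (moved more than 30 mm) (distance of feeding_ring from where it was at the start of the episode above 0.03 m).
It also fails if it takes over 72 s, if anything falls off the work surface, if the arm or the gripper's body presses on something with over 40 N, if the wrist force passes 120 N, or if a joint passes its speed limit or range.

## Robot

A 7-joint arm with a two-finger parallel gripper is mounted at the origin on the work surface. World frame = base frame: x ahead of the robot, y to its left, z up, the work surface at z = 0. Lengths are in m, angles in rad, forces in N, time in s.
With the tool pointing down it reaches from about 0.425 to 0.875 m from the base axis. Payload 4.7 kg.
Tool frame: the origin (TCP) lies on the mounting face of the last link; the fingertips stand 182 mm ahead of it and the grasp point (between the pads) lies 164 mm ahead of it; x points along the fingers, y is the direction in which the jaws open and shut, and the axes are right-handed (so a half turn about x gives the same grasp; the last joint's range is limited). The gripper opens to 87 mm and grips with 3 to 60 N. Pads are 19 mm wide; open, the fingers measure 117 mm over their backs; the gripper's body (75 mm by 190 mm) begins 51 mm behind the grasp point.
Start: joints at [1.342, 0.321, -0.07, 1.45, 0.023, 1.371, -0.057], TCP at [0.156, -0.631, 0.405] pointing down, gripper open.
Joint ranges: [-2.86, 2.86], [-0.3, 2.09], [-1.38, 1.24], [0.06, 2.45], [-1.56, 4.7], [0.09, 2.05], [-2.69, 2.69]. Speed limits (rad/s): [2.57, 2.57, 3.14, 3.14, 3.14, 3.14, 3.14].

## Interface

Orientations are given as a rotation vector (axis times angle).
In Python, from bench import monitor, get_image, ctrl gives the robot as it stands.
- The arm moves only by the shell command python3 -m creep 'ROWS' [FORCE]. ROWS is JSON, a list of rows, each a list of 7 numbers: the shift along the tool's x, y, z in mm, then the turn, a rotation vector about the tool's x, y, z in rad, then the finger opening in mm, from 0 to 87. A call has 1 to 5 rows; each row shifts and turns the commanded pose from where the row before left it, along the tool's axes as they then stand; what a row does not reach is not made up. A row lasts 1/10 s, in which the tool goes at most 50 mm and 8.59 degrees, less where a joint would pass 70% of its speed; a pose out of reach is approached as far as the arm can. A call is refused whole if a number of a shift passes 50 or a number of a turn 0.15, either way. A call with a gripper value outside its range is refused whole. The fingers move at their own pace and stop on an object; FORCE is the grip in N (left out, the last holds). Time passes only in rows, so rows that do not move let the fingers close. It gives the time, the measured TCP pose, the force and the opening at its end, in the units of the state.
- monitor.get_state(): the state, without advancing time (a new reading comes with each control period).
- get_image(name): name is "scene" or "top"; returns a dict with "img" (480x640x3 uint8, red, green, blue), "mtx" (3x3 intrinsics, pixels), "D" ([k1, k2, p1, p2, k3] as OpenCV has them; the pictures are not rectified), "view" (4x4, takes a point from world to camera coordinates). Camera axes: x right, y up, looking along -z (the intrinsics and any distortion apply to the point x, -y, -z); pixel columns grow to the right and rows downward; lengths in m; the calibration is good to about 2 mm. A picture is of the moment at which its call begins. There is no depth.
- ctrl.close_job(): hands the job in, once; it reports no verdict.
The state is a dict: "time": time; "joint_positions": joint angles; "qd": joint speeds; "joint_torque": joint torques, N m; "position": TCP position; "tool_rot": TCP orientation; "ft_force": force on the tool from outside, world axes, zero at the start; "torque": the same for the moment, N m; "grip_width": opening from 0.0 (shut) to 1.0 (fully open).
Only numpy, scipy, OpenCV 4.12 (cv2) and the standard library are available. Lean on these libraries where they do the work, as an engineer would, in place of code of your own. Each camera call takes 0.05 s, during which the arm holds its last target.

## Working session

There is one attempt and no reset: what is moved stays moved. The work goes in short steps, Python scripts to look and compute and a shell command to move; the robot and the scene stay as the last step left them, time stands still between calls to the robot, and variables do not carry over. Pictures are saved under pics/ and viewed, and the job is handed in when it is done.

```bash
ls -la; mkdir -p pics
python3 - <<'E'
from bench import monitor,get_image,ctrl
import cv2,json,numpy as np
print(monitor.get_state())
for n in("scene","top"):
    d=get_image(n); cv2.imwrite(f"pics/{n}0.png",d["img"][:,:,::-1]); print(n,d["mtx"],d["D"],d["view"])
    np.savez(f"{n}0.npz",**{k:np.array(v) for k,v in d.items()})
E
```

```text
total 12
drwxr-xr-x  3 agent agent 4096 Dec  6 13:33 .
drwxr-xr-x 23 root  root  4096 Dec  6 13:33 ..
drwxr-xr-x  2 agent agent 4096 Dec  6 13:33 pics
{'time': 0.0, 'joint_positions': array([ 1.34210218,  0.32182561, -0.07008834,  1.45164903,  0.02262234,
        1.37078315, -0.05692488]), 'qd': array([ 7.87184129e-04, -5.24412237e-05, -1.35728291e-03,  1.57158227e-03,
        6.69280433e-04,  1.18805297e-04,  2.62882340e-04]), 'joint_torque': array([-8.37626408e-05, -4.91288245e+01, -4.03518649e-01, -3.12537754e+01,
       -6.35458692e-02,  4.36235487e-02,  1.78831206e-04]), 'position': array([ 0.15619022, -0.63075374,  0.40367256]), 'tool_rot': array([ 2.09285847,  0.25732713, -2.09358223]), 'ft_force': array([-0.3321249 ,  0.02905097,  0.3284435 ]), 'torque': array([-0.06247004, -0.00229203, -0.01633096]), 'grip_width': 0.9996934063590941}
scene [[439.94971589   0.         315.9685342 ]
 [  0.         439.94971589 232.97558851]
 [  0.           0.           1.        ]] [0.00090142 0.         0.         0.         0.        ] [[ 0.87107143  0.4908766  -0.01657514 -0.55722057]
 [-0.31033373  0.57622425  0.75608107 -0.12923068]
 [ 0.3806935  -0.65345679  0.65426805 -1.43159335]
 [ 0.          0.          0.          1.        ]]
top [[435.01927997   0.         320.14207199]
 [  0.         435.01927997 244.02754875]
 [  0.           0.           1.        ]] [0.02389481 0.         0.         0.         0.        ] [[ 0.0202407  -0.99976944  0.00716813  0.23689804]
 [ 0.98590613  0.02114991  0.16595718 -0.51298457]
 [-0.16607053  0.00370801  0.98610691 -1.2137868 ]
 [ 0.          0.          0.          1.        ]]
```

View pics/scene0.png

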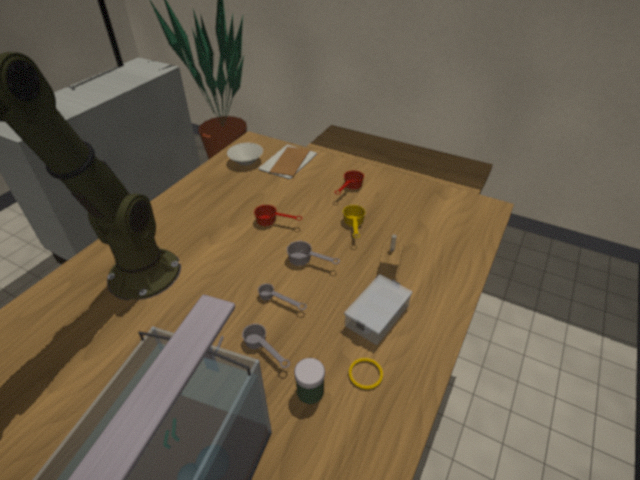

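View pics/top0.png

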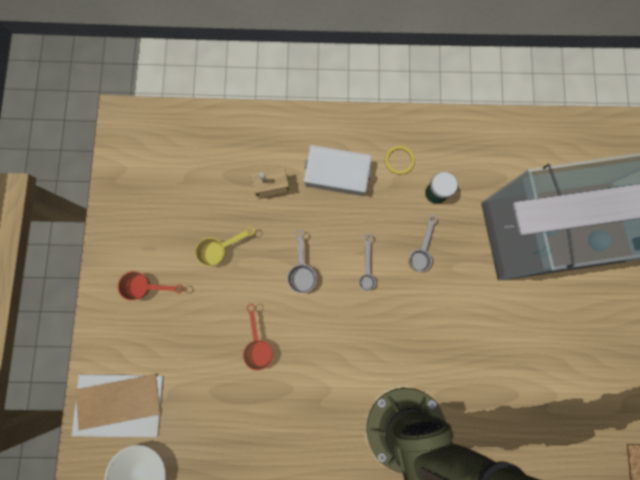

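```bash
cat > h.py <<'E'
import numpy as np,cv2
from scipy.spatial.transform import Rotation as R
def load(n): 
    d=np.load(n,allow_pickle=True); return {k:d[k] for k in d.files}
def proj(d,P):
    P=np.atleast_2d(P).astype(float); V=d["view"]; c=P@V[:3,:3].T+V[:3,3]; c=c*[1,-1,-1]
    return cv2.projectPoints(c,np.zeros(3),np.zeros(3),d["mtx"],d["D"])[0].reshape(-1,2)
def ray(d,uv):
    u=cv2.undistortPoints(np.array(uv,float).reshape(-1,1,2),d["mtx"],d["D"]).reshape(-1,2)
    c=np.c_[u[:,0],-u[:,1],-np.ones(len(u))]; V=d["view"]; 
    return -V[:3,:3].T@V[:3,3], c@V[:3,:3]
def onz(d,uv,z):
    o,r=ray(d,uv); return o+r*((z-o[2])/r[:,2])[:,None]
def tri(d1,uv1,d2,uv2):
    o1,r1=ray(d1,uv1);o2,r2=ray(d2,uv2);r1=r1[0]/np.linalg.norm(r1);r2=r2[0]/np.linalg.norm(r2)
    t=np.linalg.lstsq(np.c_[r1,-r2],o2-o1,rcond=None)[0]
    a=o1+t[0]*r1;b=o2+t[1]*r2; return (a+b)/2,np.linalg.norm(a-b)
def crop(d,x0,y0,x1,y1,s,fn):
    cv2.imwrite(fn,cv2.resize(d["img"][y0:y1,x0:x1,::-1],None,fx=s,fy=s,interpolation=cv2.INTER_CUBIC))
E
python3 - <<'E'
from h import *
s=load("scene0.npz");t=load("top0.npz")
crop(t,470,130,640,290,4.5,"pics/t_tank.png")
crop(s,100,280,320,440,3.6,"pics/s_tank.png")
crop(t,270,200,450,310,4.4,"pics/t_sc.png")
crop(s,220,220,360,390,3.5,"pics/s_sc.png")
E
```

```text
(no output)
```

View pics/t_tank.png

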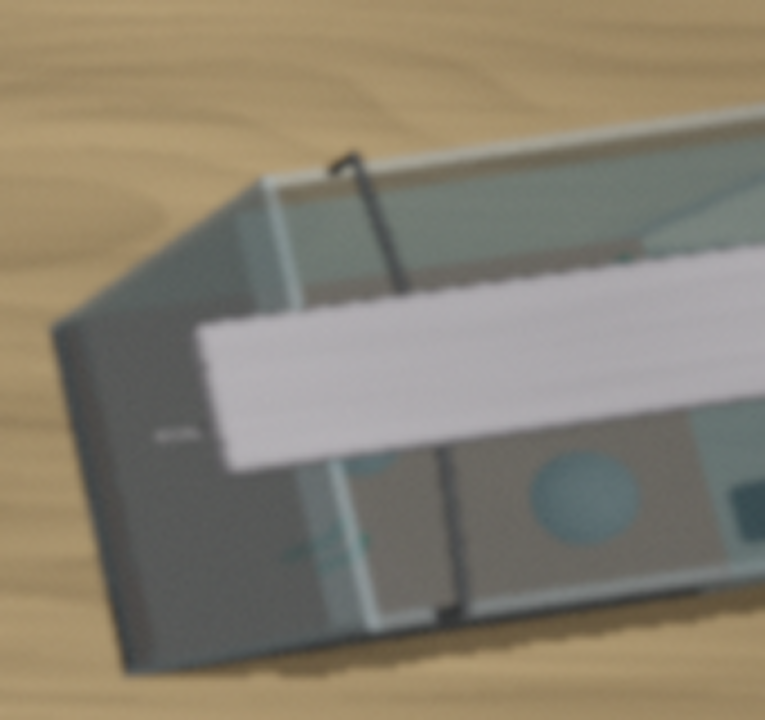

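View pics/s_tank.png

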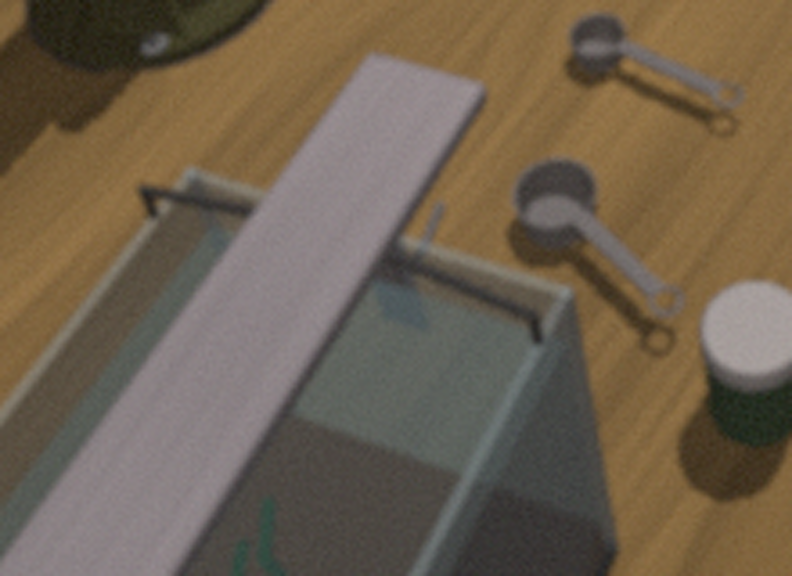

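View pics/t_sc.png

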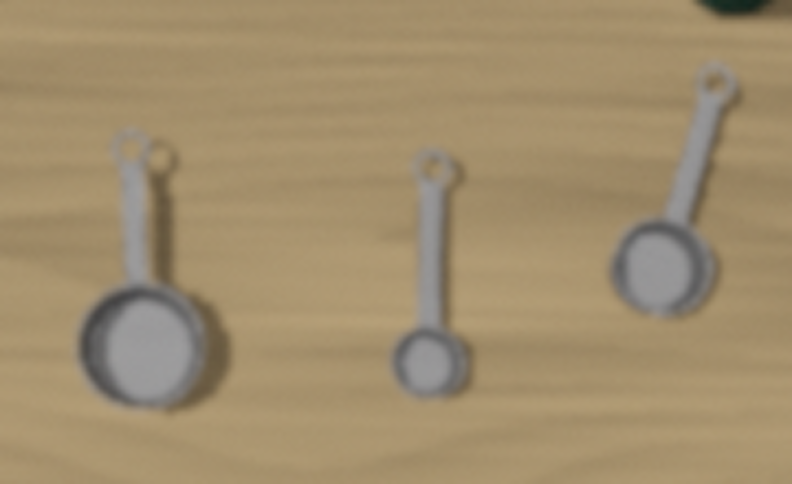

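View pics/s_sc.png

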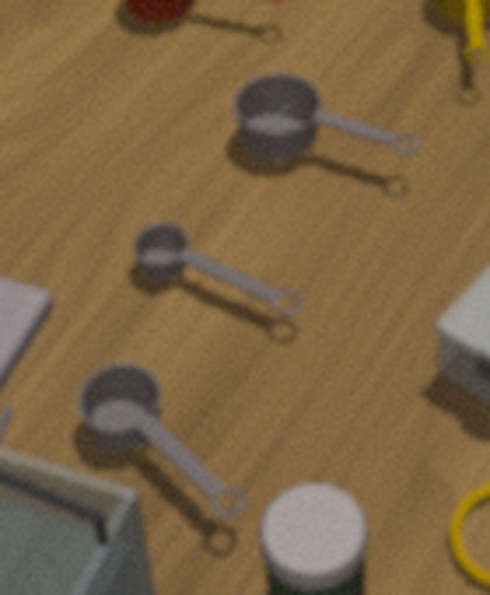

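Run:
```python
from h import *
np.set_printoptions(precision=4,suppress=True)
s=load("scene0.npz");t=load("top0.npz")
T=lambda x,y:(470+x/4.5,130+y/4.5)
S=lambda x,y:(100+x/3.6,280+y/3.6)
print("rim",onz(t,[T(265,182),T(373,628)],.3)); print("bot",onz(t,[T(55,328),T(128,672)],0))
print("scene rim",onz(s,[S(190,172),S(572,290)],.3)) 
print("lamp top",onz(t,[T(197,325),T(230,472)],.351),onz(s,[S(370,55),S(485,90)],.351))
print("tip tri",tri(t,T(155,433),s,S(440,207)))
print("tip z",onz(t,[T(155,433)],.245),onz(s,[S(440,207)],.245))
# scoops: gray mask
for nm,d,(x0,y0,x1,y1) in(("top",t,(270,200,450,310)),):
    pass
C=lambda x,y:(270+x/4.4,200+y/4.4)
Q=lambda x,y:(220+x/3.5,220+y/3.5)
for nm,rim,eye,H,h,q in(("L",(144,346),(131,147),.042,.040,(405,143)),("S",(431,362),(434,170),.027,.025,(289,300)),("M",(663,268),(716,86),.034,.032,(228,500))):
    a=onz(t,[C(*rim)],H)[0];b=onz(t,[C(*eye)],h)[0]
    print(nm,a,b,np.linalg.norm((b-a)[:2]),np.degrees(np.arctan2(*(b-a)[1::-1])),"scene eye",onz(s,[Q(*q)],h)[0])
```

```text
rim [[ 0.65   -0.2376  0.3   ]
 [ 0.4174 -0.2777  0.3   ]]
bot [[ 0.6519 -0.2411  0.    ]
 [ 0.421  -0.2791  0.    ]]
scene rim [[ 0.4208 -0.277   0.3   ]
 [ 0.6543 -0.2357  0.3   ]]
lamp top [[ 0.5582 -0.175   0.351 ]
 [ 0.4854 -0.187   0.351 ]] [[ 0.4909 -0.1907  0.351 ]
 [ 0.5634 -0.18    0.351 ]]
tip tri (array([ 0.5271, -0.1992,  0.2434]), np.float64(0.0012786935956490676))
tip z [[ 0.5272 -0.1981  0.245 ]] [[ 0.5275 -0.2004  0.245 ]]
L [0.407  0.2951 0.042 ] [0.5383 0.3073 0.04  ] 0.13184625338857311 5.298958020381497 scene eye [0.5391 0.308  0.04  ]
S [0.4017 0.1075 0.027 ] [0.5299 0.1055 0.025 ] 0.12816281996494078 -0.894618168418154 scene eye [0.5332 0.1102 0.025 ]
M [ 0.4661 -0.0438  0.034 ] [ 0.5897 -0.0818  0.032 ] 0.12928900057096926 -17.109039937085356 scene eye [ 0.5935 -0.0787  0.032 ]
```

```bash
cat >> h.py <<'E'
U=np.array([0.1736,-0.9848,0])   # tank x
Zu=np.array([0,0,1.])
def state():
    from bench import monitor
    s=monitor.get_state(); return s,np.array(s["position"]),R.from_rotvec(s["tool_rot"])
def pose_from_scoop(eye,sx,sz,d,sgn=1):
    """TCP for grasp point d m from the eye toward bowl, tool x=-sz, tool y=sgn*(sz x sx)"""
    sx=sx/np.linalg.norm(sx); sy=np.cross(sz,sx); tx=-sz; ty=sgn*sy
    M=np.c_[tx,ty,np.cross(tx,ty)]
    return eye-d*sx-0.164*tx, R.from_matrix(M)
def rows(pt,Rt,n=None,show=True):
    s,p,Rc=state()
    rv=(Rc.inv()*Rt).as_rotvec(); L=np.linalg.norm(pt-p)
    n=n or max(1,int(np.ceil(max(L/0.048,np.linalg.norm(rv)/0.145))))
    step=R.from_rotvec(rv/n); Rk=Rc; 
    print(f"t={s['time']:.2f} dist {L*1000:.0f}mm turn {np.degrees(np.linalg.norm(rv)):.1f}deg n={n}")
    for k in range(n):
        sh=Rk.inv().apply((pt-p)/n)*1000; Rk=Rk*step
        print([round(float(x),1) for x in sh]+[round(float(x),3) for x in rv/n])
E
python3 - <<'E'
from h import *
np.set_printoptions(precision=4,suppress=True)
s,p,Rc=state(); print(Rc.as_matrix())
a=load("scene0.npz");t=load("top0.npz")
for d in(a,t): print("cam",ray(d,[(0,0)])[0])
print("tin",onz(t,[(443.5,185)],.095), "organiser",onz(t,[(338,168)],.063))
for sg in(1,-1):
    eye=np.array([.5387,.3077,.040]);th=np.radians(5.4);sx=np.array([np.cos(th),np.sin(th),0])
    pt,Rt=pose_from_scoop(eye+[0,0,.12],sx,Zu,.045,sg); print(pt,Rt.as_matrix());rows(pt,Rt)
E
```

```text
[[-0.0005  0.2405 -0.9707]
 [ 0.0017 -0.9707 -0.2405]
 [-1.     -0.0017  0.0001]]
cam [ 0.9903 -0.5875  1.0251]
cam [0.2994 0.2522 1.2804]
tin [[ 0.6757 -0.0975  0.095 ]] organiser [[0.7308 0.2    0.063 ]]
[0.4939 0.3035 0.324 ] [[ 0.     -0.0941  0.9956]
 [ 0.      0.9956  0.0941]
 [-1.      0.      0.    ]]
t=0.10 dist 997mm turn 171.5deg n=21
[3.9, -39.3, -26.3, -0.143, -0.0, 0.0]
[3.9, -35.2, -31.6, -0.143, -0.0, 0.0]
[3.9, -30.3, -36.3, -0.143, -0.0, 0.0]
[3.8, -24.9, -40.2, -0.143, -0.0, 0.0]
[3.8, -18.9, -43.4, -0.143, -0.0, 0.0]
[3.8, -12.5, -45.6, -0.143, -0.0, 0.0]
[3.8, -5.9, -46.9, -0.143, -0.0, 0.0]
[3.8, 0.8, -47.3, -0.143, -0.0, 0.0]
[3.8, 7.5, -46.7, -0.143, -0.0, 0.0]
[3.8, 14.1, -45.2, -0.143, -0.0, 0.0]
[3.8, 20.3, -42.7, -0.143, -0.0, 0.0]
[3.8, 26.2, -39.4, -0.143, -0.0, 0.0]
[3.8, 31.5, -35.3, -0.143, -0.0, 0.0]
[3.8, 36.2, -30.4, -0.143, -0.0, 0.0]
[3.8, 40.2, -25.0, -0.143, -0.0, 0.0]
[3.8, 43.3, -19.0, -0.143, -0.0, 0.0]
[3.8, 45.6, -12.7, -0.143, -0.0, 0.0]
[3.8, 46.9, -6.1, -0.143, -0.0, 0.0]
[3.8, 47.3, 0.6, -0.143, -0.0, 0.0]
[3.8, 46.7, 7.4, -0.143, -0.0
[... 260 characters left out ...]
.9, -39.7, -25.7, 0.007, 0.0, 0.0]
[3.9, -39.9, -25.5, 0.007, 0.0, 0.0]
[3.9, -40.0, -25.2, 0.007, 0.0, 0.0]
[3.8, -40.2, -24.9, 0.007, 0.0, 0.0]
[3.8, -40.4, -24.6, 0.007, 0.0, 0.0]
[3.8, -40.6, -24.3, 0.007, 0.0, 0.0]
[3.8, -40.7, -24.0, 0.007, 0.0, 0.0]
[3.8, -40.9, -23.8, 0.007, 0.0, 0.0]
[3.8, -41.1, -23.5, 0.007, 0.0, 0.0]
[3.8, -41.2, -23.2, 0.007, 0.0, 0.0]
[3.8, -41.4, -22.9, 0.007, 0.0, 0.0]
[3.8, -41.6, -22.6, 0.007, 0.0, 0.0]
[3.8, -41.7, -22.3, 0.007, 0.0, 0.0]
[3.8, -41.9, -22.0, 0.007, 0.0, 0.0]
[3.8, -42.0, -21.7, 0.007, 0.0, 0.0]
[3.8, -42.2, -21.4, 0.007, 0.0, 0.0]
[3.8, -42.3, -21.1, 0.007, 0.0, 0.0]
[3.8, -42.5, -20.8, 0.007, 0.0, 0.0]
[3.8, -42.6, -20.5, 0.007, 0.0, 0.0]
```

```bash
cat >> h.py <<'E'
def prows(pt,Rt,n,p=None,Rc=None,dirn=None):
    """interpolate in cylindrical coords; turn constant"""
    if p is None:
        s,p,Rc=state(); print("t=%.2f"%s["time"])
    a0,a1=np.arctan2(p[1],p[0]),np.arctan2(pt[1],pt[0]);r0,r1=np.hypot(*p[:2]),np.hypot(*pt[:2])
    rv=(Rc.inv()*Rt).as_rotvec()
    step=R.from_rotvec(rv/n);Rk=Rc;q=p
    for k in range(1,n+1):
        f=k/n;a=a0+(a1-a0)*f;r=r0+(r1-r0)*f;z=p[2]+(pt[2]-p[2])*f
        w=np.array([r*np.cos(a),r*np.sin(a),z]);sh=Rk.inv().apply(w-q)*1000;q=w;Rk=Rk*step
        print([round(float(x),1) for x in sh]+[round(float(x),3) for x in rv/n],round(float(np.linalg.norm(sh)),0))
E
python3 - <<'E'
from h import *
s,p,Rc=state()
az=np.radians(-70);p1=np.array([.5*np.cos(az),.5*np.sin(az),.57])
Rz=R.from_euler("z",np.radians(8))*Rc
prows(p1,Rz,5,p,Rc)
th=np.radians(5.4);sx=np.array([np.cos(th),np.sin(th),0])
pt,Rt=pose_from_scoop(np.array([.5387,.3077,.040]),sx,Zu,.045,1); pt[2]=.45
prows(pt,Rt,20,p1,Rz)
E
```

```text
[-33.2, -30.2, -13.2, -0.028, -0.0, 0.0] 47.0
[-33.2, -30.1, -12.7, -0.028, -0.0, 0.0] 47.0
[-33.2, -30.0, -12.3, -0.028, -0.0, 0.0] 46.0
[-33.2, -29.9, -11.9, -0.028, -0.0, 0.0] 46.0
[-33.2, -29.8, -11.4, -0.028, -0.0, 0.0] 46.0
[6.0, 3.5, -44.5, -0.143, -0.0, 0.0] 45.0
[6.0, 5.9, -44.6, -0.143, -0.0, 0.0] 45.0
[6.0, 8.4, -44.6, -0.143, -0.0, 0.0] 46.0
[6.0, 10.8, -44.4, -0.143, -0.0, 0.0] 46.0
[6.0, 13.3, -44.1, -0.143, -0.0, 0.0] 46.0
[6.0, 15.7, -43.7, -0.143, -0.0, 0.0] 47.0
[6.0, 18.2, -43.1, -0.143, -0.0, 0.0] 47.0
[6.0, 20.6, -42.4, -0.143, -0.0, 0.0] 47.0
[6.0, 23.0, -41.5, -0.143, -0.0, 0.0] 48.0
[6.0, 25.4, -40.5, -0.143, -0.0, 0.0] 48.0
[6.0, 27.7, -39.4, -0.143, -0.0, 0.0] 49.0
[6.0, 30.0, -38.2, -0.143, -0.0, 0.0] 49.0
[6.0, 32.2, -36.8, -0.143, -0.0, 0.0] 49.0
[6.0, 34.4, -35.3, -0.143, -0.0, 0.0] 50.0
[6.0, 36.5, -33.6, -0.143, -0.0, 0.0] 50.0
[6.0, 38.5, -31.8, -0.143, -0.0, 0.0] 50.0
[6.0, 40.4, -29.9, -0.143, -0.0, 0.0] 51.0
[6.0, 42.2, -27.9, -0.143, -0.0, 0.0] 51.0
[6.0, 44.0, -25.8, -0.143, -0.0, 0.0] 51.0
[6.0, 45.6, -23.6, -0.143, -0.0, 0.0] 52.0
```

```bash
python3 -m creep '[[-33,-30,-13,-0.028,0,0,87],[-33,-30,-13,-0.028,0,0,87],[-33,-30,-12,-0.028,0,0,87],[-33,-30,-12,-0.028,0,0,87],[-33,-30,-11,-0.028,0,0,87]]' 50
```

```text
time: 0.6
position: [0.1707, -0.4683, 0.5706]
tool_rot: [2.011, 0.392, -2.011]
ft_force: [0.1, -0.7, 0.8]
grip_width: 1.004
```

```bash
python3 -m creep '[[0,3.5,-44,-0.143,0,0,87],[0,6,-44,-0.143,0,0,87],[0,8,-44,-0.143,0,0,87],[0,11,-44,-0.143,0,0,87],[0,13,-44,-0.143,0,0,87]]'; python3 -c "
from bench import monitor;s=monitor.get_state();print(s['joint_positions'].round(2))"
```

```text
time: 1.1
position: [0.3687, -0.3651, 0.5692]
tool_rot: [1.545, 0.951, -1.545]
ft_force: [0.7, 0.6, 0.6]
grip_width: 0.998
[ 1.07  0.03 -0.35  1.47  0.01  1.65  0.26]
```

```bash
python3 -m creep '[[0,16,-44,-0.143,0,0,87],[0,18,-43,-0.143,0,0,87],[0,21,-42,-0.143,0,0,87],[0,23,-41,-0.143,0,0,87],[0,25,-40,-0.143,0,0,87]]'
```

```text
time: 1.6
position: [0.5077, -0.1783, 0.5691]
tool_rot: [1.025, 1.317, -1.025]
ft_force: [-0.0, -0.6, -0.6]
grip_width: 0.999
```

```bash
python3 -m creep '[[5,27,-39,-0.143,0,0,87],[10,30,-37,-0.143,0,0,87],[15,31,-35,-0.143,0,0,87],[15,32,-33,-0.143,0,0,87],[15,34,-32,-0.143,0,0,87]]'
python3 - <<'E'
from h import *
s,p,Rc=state();print(s['joint_positions'].round(2))
th=np.radians(5.4);sx=np.array([np.cos(th),np.sin(th),0])
pt,Rt=pose_from_scoop(np.array([.5387,.3077,.040]),sx,Zu,.045,1); pt[2]=.40
prows(pt,Rt,6)
E
```

```text
time: 2.1
position: [0.5514, 0.0501, 0.5086]
tool_rot: [0.476, 1.518, -0.476]
ft_force: [-0.2, 0.1, 0.4]
grip_width: 1.002
[ 0.59  0.15 -0.81  1.5   0.11  1.54  0.74]
t=2.10
[18.1, 34.5, -25.4, -0.117, -0.0, 0.0] 47.0
[18.1, 35.7, -24.2, -0.117, -0.0, 0.0] 47.0
[18.1, 37.0, -23.0, -0.117, -0.0, 0.0] 47.0
[18.1, 38.1, -21.7, -0.117, -0.0, 0.0] 47.0
[18.1, 39.2, -20.3, -0.117, -0.0, 0.0] 48.0
[18.1, 40.3, -18.9, -0.117, -0.0, 0.0] 48.0
```

```bash
python3 -m creep '[[18,34,-25,-0.117,0,0,87],[18,36,-24,-0.117,0,0,87],[18,37,-23,-0.117,0,0,87],[18,38,-22,-0.117,0,0,87],[18,39,-20,-0.117,0,0,87]]'
python3 - <<'E'
from h import *
s,p,Rc=state();print(s['joint_positions'].round(2))
th=np.radians(5.4);sx=np.array([np.cos(th),np.sin(th),0])
pt,Rt=pose_from_scoop(np.array([.5387,.3077,.040]),sx,Zu,.045,1); pt[2]=.32
rows(pt,Rt)
E
```

```text
time: 2.6
position: [0.5128, 0.2619, 0.4186]
tool_rot: [0.019, 1.571, -0.019]
ft_force: [0.9, 0.5, -0.2]
grip_width: 0.996
[ 0.31  0.28 -0.99  1.59  0.24  1.39  0.85]
t=2.60 dist 109mm turn 6.8deg n=3
[32.9, 13.7, -6.6, -0.04, -0.0, 0.0]
[32.9, 14.0, -6.1, -0.04, -0.0, 0.0]
[32.9, 14.2, -5.5, -0.04, -0.0, 0.0]
```

```bash
python3 -m creep '[[33,13.7,-6.6,-0.04,0,0,87],[33,14,-6,-0.04,0,0,87],[33,14,-5.5,-0.04,0,0,60],[0,0,0,0,0,0,50]]'
python3 - <<'E'
from h import *
from bench import get_image
for n in("scene","top"):
    d=get_image(n);np.savez(f"{n}1.npz",**{k:np.array(v) for k,v in d.items()})
s,p,Rc=state();print(s['joint_positions'].round(2),s['position'])
th=np.radians(5.4);sx=np.array([np.cos(th),np.sin(th),0])
pt,Rt=pose_from_scoop(np.array([.5387,.3077,.040]),sx,Zu,.045,1)
rows(pt,Rt)
d=load("scene1.npz");crop(d,200,150,400,350,3,"pics/s1.png")
E
```

```text
time: 3.0
position: [0.492, 0.3026, 0.3162]
tool_rot: [-0.077, 1.578, 0.073]
ft_force: [0.3, -0.3, -0.4]
grip_width: 0.894
[ 0.22  0.39 -0.98  1.71  0.34  1.23  0.81] [0.49486372 0.3018916  0.32070216]
t=3.10 dist 117mm turn 0.2deg n=3
[38.9, 0.6, -0.2, -0.001, -0.0, 0.0]
[38.9, 0.6, -0.2, -0.001, -0.0, 0.0]
[38.9, 0.6, -0.3, -0.001, -0.0, 0.0]
```

View pics/s1.png

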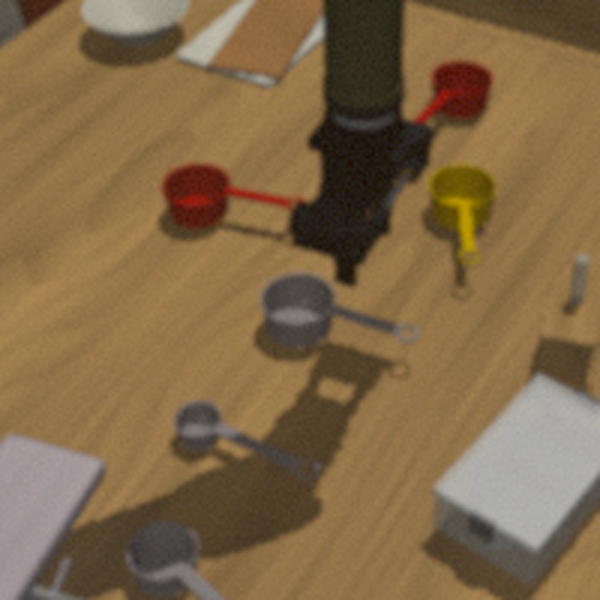

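The steel scoops are at (top view) L (303,279), S (368,282) and M (421,261). The L rim spans about 29 px, or 84 mm, so it is the large scoop. The scoops at (135,286) and (258,354) are red and the one at (211,252) is yellow, so I'm leaving those. In the crop the gripper is over the handle of L, so I'm descending.

```bash
python3 -m creep '[[39,0.6,0,0,0,0,45],[39,0.6,0,0,0,0,45],[37,0.6,0,0,0,0,45],[0,0,0,0,0,0,45],[0,0,0,0,0,0,0]]' 50; python3 -m creep '[[0,0,0,0,0,0,0],[0,0,0,0,0,0,0],[0,0,0,0,0,0,0]]';python3 -c "
from bench import monitor;s=monitor.get_state();print(s)"
```

```text
time: 3.6
position: [0.4959, 0.3036, 0.2075]
tool_rot: [-0.07, 1.568, 0.071]
ft_force: [0.4, 0.8, -0.3]
grip_width: 0.489
time: 3.9
position: [0.4953, 0.3041, 0.2075]
tool_rot: [-0.071, 1.567, 0.072]
ft_force: [-0.7, -1.0, 0.7]
grip_width: 0.24
{'time': 3.9, 'joint_positions': array([ 0.13581872,  0.51739121, -0.89935262,  1.80740059,  0.466537  ,
        1.04162292,  0.71943502]), 'qd': array([-0.00404556,  0.00982808,  0.00329041,  0.01064687,  0.00029547,
       -0.00125357, -0.00170001]), 'joint_torque': array([ 3.29834910e-02, -4.17450607e+01, -1.17154625e+01, -2.47390026e+01,
       -1.17382573e-02,  6.63900655e-02,  2.70168384e-03]), 'position': array([0.4953158 , 0.30411873, 0.20746727]), 'tool_rot': array([-0.07075797,  1.566851  ,  0.07185074]), 'ft_force': array([-0.67986605, -0.98477465,  0.67497782]), 'torque': array([ 0.14714442, -0.14126483, -0.00921272]), 'grip_width': 0.23952053504730922}
```

```bash
python3 -m creep '[[2,0,0,0,0,0,0],[0,0,0,0,0,0,0],[0,0,0,0,0,0,0]]'; python3 -m creep '[[0,0,0,0,0,0,0],[-10,0,0,0,0,0,0],[-30,0,0,0,0,0,0]]'
```

```text
time: 4.2
position: [0.4953, 0.3041, 0.2045]
tool_rot: [-0.071, 1.568, 0.072]
ft_force: [1.5, 0.7, 3.8]
grip_width: 0.14
time: 4.5
position: [0.493, 0.3023, 0.241]
tool_rot: [-0.075, 1.577, 0.069]
ft_force: [-0.1, -0.4, -1.0]
grip_width: 0.144
```

```bash
cat >> h.py <<'E'
TIP=np.array([.5265,-.2008,.245]); C25,S25=np.cos(np.radians(25)),np.sin(np.radians(25))
DO=-U*C25+Zu*S25
def place(eye,th,d):
    th=np.radians(th); return pose_from_scoop(eye,U*np.cos(th)+Zu*np.sin(th),-U*np.sin(th)+Zu*np.cos(th),d,1)
E
python3 - <<'E'
from h import *
np.set_printoptions(precision=4,suppress=True)
s,p,Rc=state();print(s['joint_positions'].round(2),p)
pt,Rt=place(TIP+.05*DO,55,.045);print(pt)
p1=pt+[-.0,.02,.12]; _,R1=place(TIP,0,.045)
prows(p1,R1,10); print(); prows(pt,Rt,7,p1,R1)
E
```

```text
[ 0.16  0.47 -0.93  1.79  0.42  1.1   0.75] [0.493  0.3023 0.241 ]
[0.4908 0.0015 0.3233]
t=4.50
[-20.2, -30.1, 4.1, 0.149, -0.0, 0.001] 36.0
[-20.2, -29.1, 6.9, 0.149, -0.0, 0.001] 36.0
[-20.2, -28.0, 9.4, 0.149, -0.0, 0.001] 36.0
[-20.2, -26.6, 11.8, 0.149, -0.0, 0.001] 35.0
[-20.2, -25.0, 14.1, 0.149, -0.0, 0.001] 35.0
[-20.2, -23.2, 16.1, 0.149, -0.0, 0.001] 35.0
[-20.2, -21.2, 17.9, 0.149, -0.0, 0.001] 34.0
[-20.2, -19.2, 19.6, 0.149, -0.0, 0.001] 34.0
[-20.2, -17.0, 20.9, 0.149, -0.0, 0.001] 34.0
[-20.2, -14.7, 22.1, 0.149, -0.0, 0.001] 33.0

[17.1, -0.4, 2.8, 0.0, -0.137, -0.0] 17.0
[17.4, -0.5, 0.5, 0.0, -0.137, -0.0] 17.0
[17.3, -0.5, -1.9, 0.0, -0.137, -0.0] 17.0
[16.8, -0.5, -4.3, 0.0, -0.137, -0.0] 17.0
[16.1, -0.5, -6.5, 0.0, -0.137, -0.0] 17.0
[15.0, -0.5, -8.7, 0.0, -0.137, -0.0] 17.0
[13.7, -0.5, -10.7, 0.0, -0.137, -0.0] 17.0
```

```bash
python3 -m creep '[[-35,-15,2,0.08,0,0,0],[-30,-30,7,0.145,0,0,0],[-20,-29,9,0.145,0,0,0],[-20,-28,11,0.145,0,0,0],[-20,-26,13,0.145,0,0,0]]'; python3 -m creep '[[-20,-25,15,0.145,0,0,0],[-20,-22,17,0.145,0,0,0],[-17,-20,19,0.145,0,0,0],[-10,-18,20,0.145,0,0,0],[-5,-16,21,0.145,0,0,0]]'
 python3 - <<'E'
from h import *
s,p,Rc=state();print(s['joint_positions'].round(2),p)
pt,Rt=place(TIP+.05*DO,55,.045);print(pt)
p1=pt+[-.0,.02,.12]; _,R1=place(TIP,20,.045)
rows(p1,R1); print(); prows(pt,Rt,7,p1,R1)
E
```

```text
time: 5.0
position: [0.5137, 0.1687, 0.369]
tool_rot: [0.449, 1.525, -0.451]
ft_force: [1.0, -1.0, -0.2]
grip_width: 0.145
time: 5.5
position: [0.4981, 0.0327, 0.4413]
tool_rot: [1.007, 1.326, -1.008]
ft_force: [-0.4, 0.3, -0.9]
grip_width: 0.142
[ 0.6   0.01 -0.72  1.74  0.01  1.4   0.15] [0.49807067 0.0327394  0.44129309]
[0.49083086 0.0015443  0.32333541]
t=5.50 dist 13mm turn 20.7deg n=3
[-0.7, -3.3, 2.9, 0.032, -0.116, -0.005]
[-0.3, -3.2, 3.1, 0.032, -0.116, -0.005]
[0.1, -3.1, 3.2, 0.032, -0.116, -0.005]

[17.1, -0.4, -3.2, -0.0, -0.087, -0.0] 17.0
[16.7, -0.5, -4.7, -0.0, -0.087, -0.0] 17.0
[16.3, -0.5, -6.1, -0.0, -0.087, -0.0] 17.0
[15.7, -0.5, -7.5, -0.0, -0.087, -0.0] 17.0
[14.9, -0.5, -8.9, -0.0, -0.087, -0.0] 17.0
[14.1, -0.5, -10.1, -0.0, -0.087, -0.0] 17.0
[13.2, -0.5, -11.3, -0.0, -0.087, -0.0] 17.0
```

```bash
python3 -m creep '[[0,-3,3,0.032,-0.116,0,0],[0,-3,3,0.032,-0.116,0,0],[0,-3,3,0.032,-0.116,0,0],[17,0,-3,0,-0.087,0,0],[17,0,-4,0,-0.087,0,0]]'
 python3 - <<'E'
from h import *
s,p,Rc=state();print(s['joint_positions'].round(2),p)
pt,Rt=place(TIP+.05*DO,55,.045);print(pt)
prows(pt,Rt,5)
E
```

```text
time: 6.0
position: [0.4932, 0.0169, 0.4072]
tool_rot: [0.732, 0.856, -1.243]
ft_force: [-0.5, -0.3, -1.4]
grip_width: 0.143
[ 0.52  0.02 -0.8   1.85  0.55  1.35 -0.24] [0.49319645 0.01693078 0.40721941]
[0.49083086 0.0015443  0.32333541]
t=6.00
[16.0, -1.3, -5.8, -0.001, -0.087, -0.003] 17.0
[15.4, -1.2, -7.2, -0.001, -0.087, -0.003] 17.0
[14.7, -1.2, -8.5, -0.001, -0.087, -0.003] 17.0
[13.9, -1.1, -9.8, -0.001, -0.087, -0.003] 17.0
[13.0, -1.1, -11.0, -0.001, -0.087, -0.003] 17.0
```

```bash
python3 -m creep '[[16,-1,-6,0,-0.087,-0.003,0],[15,-1,-7,0,-0.087,-0.003,0],[15,-1,-8,0,-0.087,-0.003,0],[14,-1,-10,0,-0.087,-0.003,0],[13,-1,-11,0,-0.087,-0.003,0]]'
 cat > look.py <<'E'
from h import *
import sys
from bench import get_image
k=sys.argv[1]
for n in("scene","top"):
    d=get_image(n);np.savez(f"{n}{k}.npz",**{q:np.array(v) for q,v in d.items()})
    if n=="scene": crop(d,150,240,330,390,4.4,f"pics/s{k}.png")
    else: crop(d,380,170,560,310,4.4,f"pics/t{k}.png")
E
python3 - <<'E'
import sys;sys.argv=["","2"]
exec(open("look.py").read())
s,p,Rc=state();print(s['joint_positions'].round(2),p)
pt,Rt=place(TIP+.05*DO,55,.045);print(pt)
rows(pt,Rt)
E
```

```text
time: 6.5
position: [0.4918, 0.0014, 0.3229]
tool_rot: [0.429, 0.504, -1.35]
ft_force: [0.2, -0.2, -2.8]
grip_width: 0.146
[ 0.38  0.21 -0.81  2.    1.06  1.49 -0.65] [0.49092269 0.00130735 0.32027971]
[0.49083086 0.0015443  0.32333541]
t=6.60 dist 3mm turn 0.4deg n=1
[-2.0, -0.1, 2.4, 0.002, -0.005, 0.003]
```

View pics/s2.png

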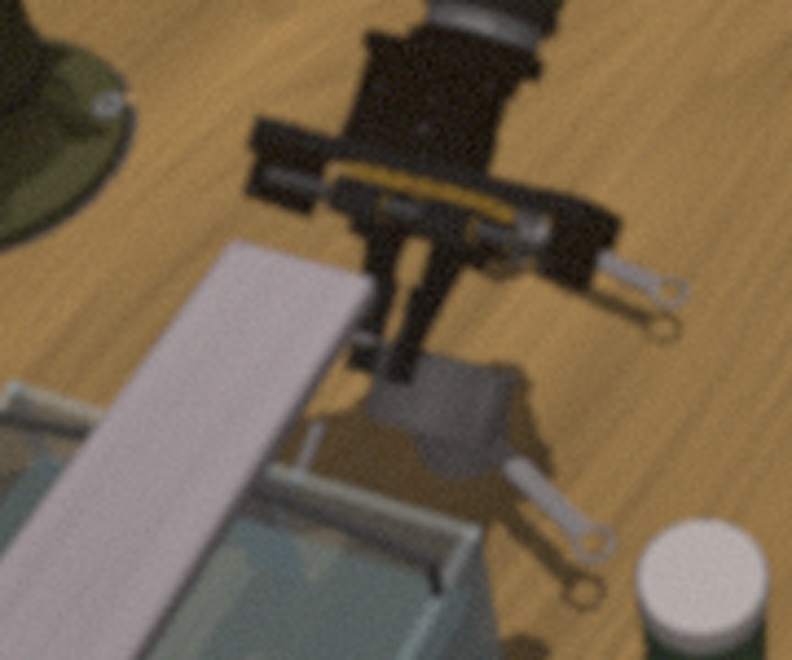

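View pics/t2.png

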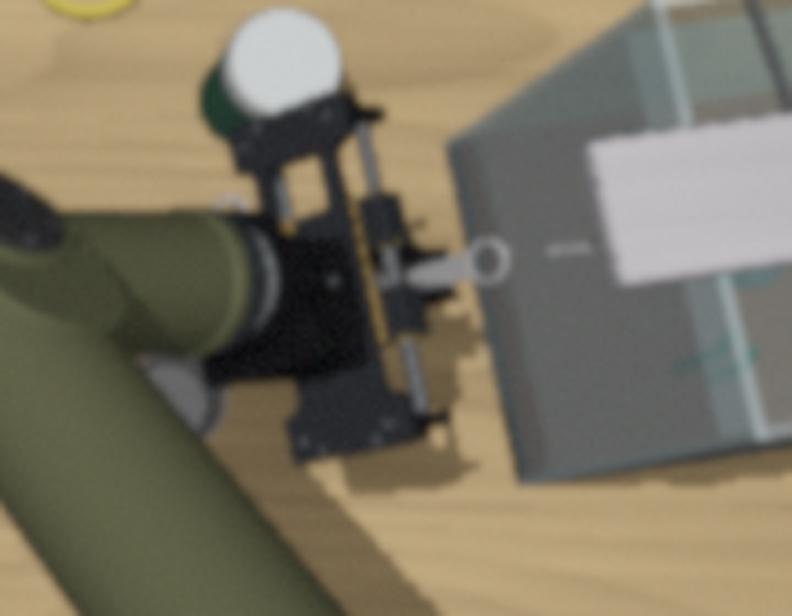

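```bash
cat >> h.py <<'E'
def eye_fk(d,off=0):
    s,p,Rc=state(); M=Rc.as_matrix(); sz=-M[:,0]; sy=M[:,1]; sx=np.cross(sy,sz)
    return p+.164*M[:,0]+d*sx, sx, sz
def tankc(P): # relative to tip in tank coords (x into tank, y, z)
    D=np.atleast_2d(P)-TIP; Y=np.array([-U[1],U[0],0]); return np.c_[D@U,D@Y,D[:,2]]*1000
E
python3 - <<'E'
from h import *
np.set_printoptions(precision=2,suppress=True)
t=load("top2.npz")
e,sx,sz=eye_fk(.045);print("fk eye rel tip",tankc(e),"proj",proj(t,e),"tip proj",proj(t,TIP))
m=onz(t,[(380+490/4.4,170+260/4.4)],e[2]);print("seen eye",tankc(m)); tp=onz(t,[(380+548/4.4,170+249/4.4)],.245);print("tip seen",tankc(tp), "elev",np.degrees(np.arcsin(sx[2])))
# hook direction in top
E
```

```text
fk eye rel tip [[-45.35  -0.36  17.28]] proj [[490.05 228.02]] tip proj [[505.58 226.51]]
seen eye [[-42.85  -3.4   17.28]]
tip seen [[-2.52  0.19  0.  ]] elev 54.71413365828457
```

Run:
```python
from h import *
np.set_printoptions(precision=2,suppress=True)
for n in("scene","top"):
    d=load(n+"2.npz"); e,sx,sz=eye_fk(.045); e=e+0.003*0
    sy=np.cross(sz,sx); a=np.linspace(0,2*np.pi,60)[:,None]
    im=d["img"][:,:,::-1].copy()
    o=(150,240,330,390) if n=="scene" else (380,170,560,310)
    im=cv2.resize(im[o[1]:o[3],o[0]:o[2]],None,fx=4.4,fy=4.4)
    for off,r,zz in((-.13,.042,.002),(-.13,.036,-.040),(0,.011,0)):
        P=proj(d,e+off*sx+zz*sz+r*(np.cos(a)*sx+np.sin(a)*sy)); P=(P-o[:2])*4.4
        cv2.polylines(im,[P.astype(int)],True,(0,0,255),1)
    cv2.imwrite(f"pics/ov_{n}.png",im)
```

```text
(no output)
```

View pics/ov_scene.png

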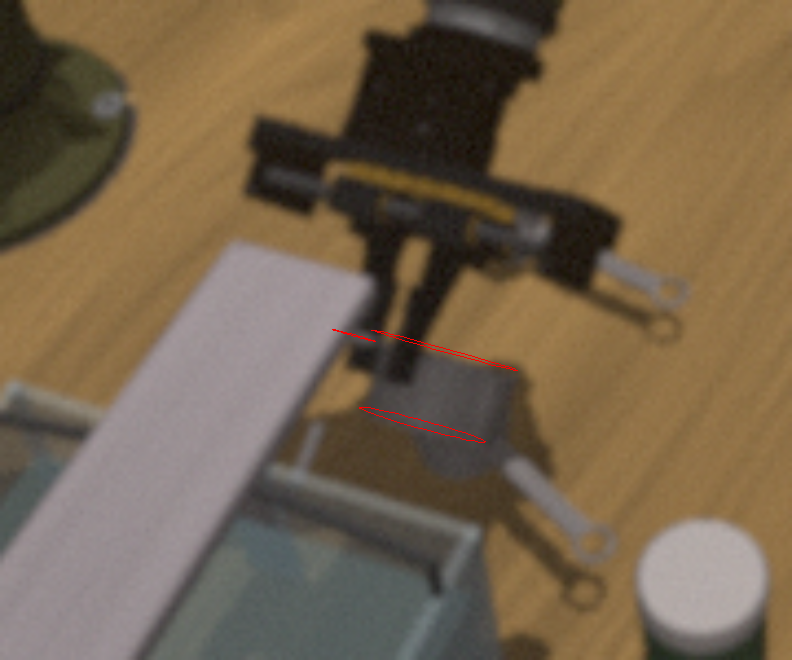

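View pics/ov_top.png

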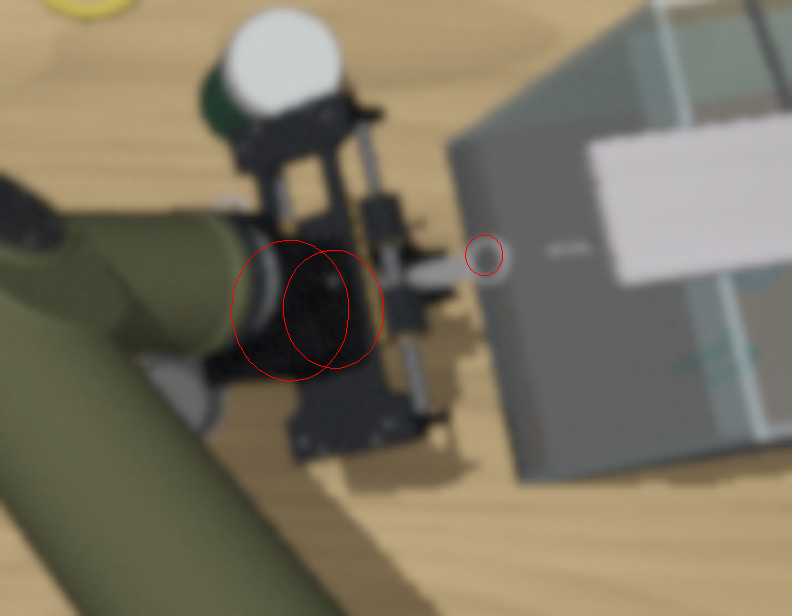

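Run:
```python
from h import *
d=load("scene2.npz"); crop(d,205,295,265,345,12,"pics/z2.png")
d=load("top2.npz"); crop(d,465,215,515,245,14,"pics/zt2.png")
```

```text
(no output)
```

View pics/z2.png

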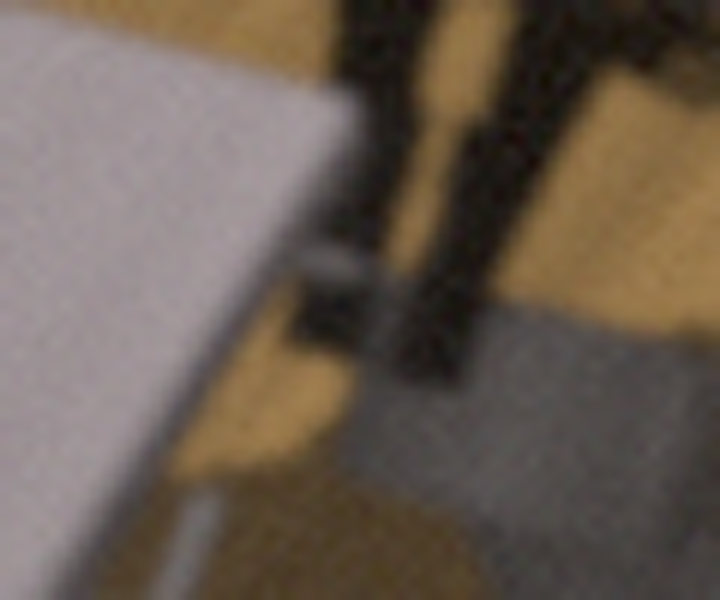

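View pics/zt2.png

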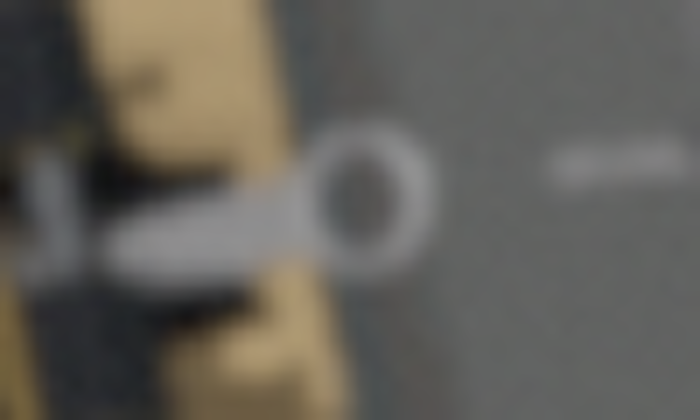

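```bash
cat >> h.py <<'E'
def tmove(x,y,z,n=1):
    """shift in tank axes mm -> tool rows"""
    s,p,Rc=state(); Y=np.array([-U[1],U[0],0]); v=Rc.inv().apply(x*U+y*Y+z*Zu)/n
    print("tool shift x%d:"%n,v.round(1))
E
python3 - <<'E'
from h import *
tmove(0,3.5,0);tmove(32,0,-14,2);tmove(30,0,-12.5,2)
E
```

```text
tool shift x1: [-0.   3.5  0. ]
tool shift x2: [17.1  0.   3.5]
tool shift x2: [15.9  0.   3.6]
```

```bash
python3 -m creep '[[0,3.5,0,0,0,0,0],[17,0,3.5,0,0,0,0],[17,0,3.5,0,0,0,0],[0,0,0,0,0,0,0]]'
python3 - <<'E'
import sys;sys.argv=["","3"]
exec(open("look.py").read())
np.set_printoptions(precision=2,suppress=True)
print(tankc(eye_fk(.045)[0]))
d=load("scene3.npz"); crop(d,205,295,265,345,12,"pics/z3.png")
d=load("top3.npz"); crop(d,465,215,515,245,14,"pics/zt3.png")
E
```

```text
time: 7.0
position: [0.5013, -0.0333, 0.3096]
tool_rot: [0.433, 0.505, -1.356]
ft_force: [0.2, 0.0, -0.8]
grip_width: 0.146
[[-11.84   4.58   7.47]]
```

View pics/z3.png

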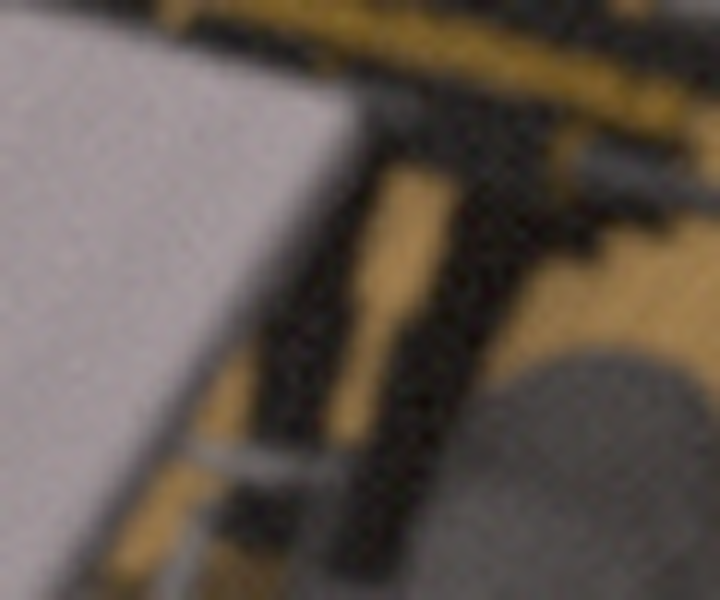

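View pics/zt3.png

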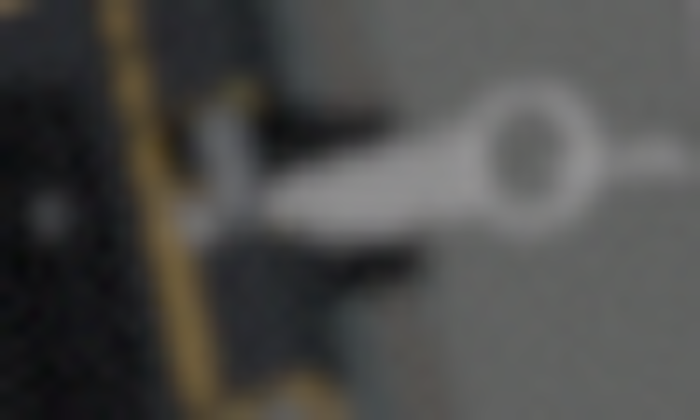

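Run:
```python
from h import *
np.set_printoptions(precision=1,suppress=True)
d=load("scene3.npz"); e,sx,sz=eye_fk(.045); Y=np.array([-U[1],U[0],0]); e=e-.0035*Y
f=lambda P:(proj(d,P)-[205,295])*12
print("eye c",f(e),"ends",f(e+.013*Y),f(e-.013*Y),"top/bot",f(e+.011*sx),f(e-.011*sx),"handle",f(e-.02*sx+.007*Y),"tip",f(TIP),"rod ext",f(TIP+.012*DO))
```

```text
eye c [[231.8 433.4]] ends [[296.7 452.6]] [[167.4 414.2]] top/bot [[206.4 430.2]] [[256.7 436.5]] handle [[310.9 449.1]] tip [[200.9 509.2]] rod ext [[225.9 444.1]]
```

```bash
python3 - <<'E'
from h import *
tmove(28,0,-14,3)
E
python3 -m creep '[[10,0,1.8,0,0,0,0],[10,0,2,0,0,0,0],[0,0,0,0,0,0,0]]'
python3 - <<'E'
import sys;sys.argv=["","4"]
exec(open("look.py").read())
np.set_printoptions(precision=2,suppress=True)
print(tankc(eye_fk(.045)[0]))
d=load("scene4.npz"); crop(d,195,295,255,345,12,"pics/z4.png")
d=load("top4.npz"); crop(d,475,215,525,245,14,"pics/zt4.png")
E
```

```text
tool shift x3: [10.3  0.   1.6]
time: 7.4
position: [0.5047, -0.0494, 0.301]
tool_rot: [0.432, 0.506, -1.352]
ft_force: [-0.7, 0.5, -0.8]
grip_width: 0.145
[[ 5.65  5.17 -1.31]]
```

View pics/z4.png

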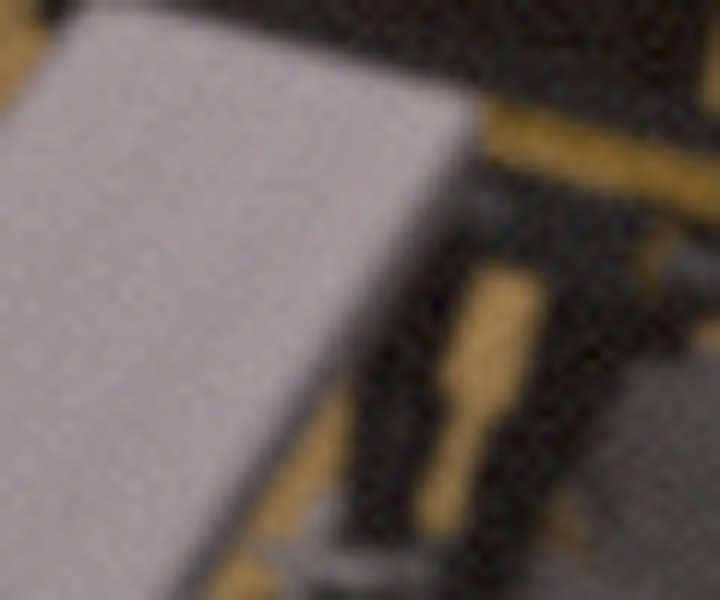

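View pics/zt4.png

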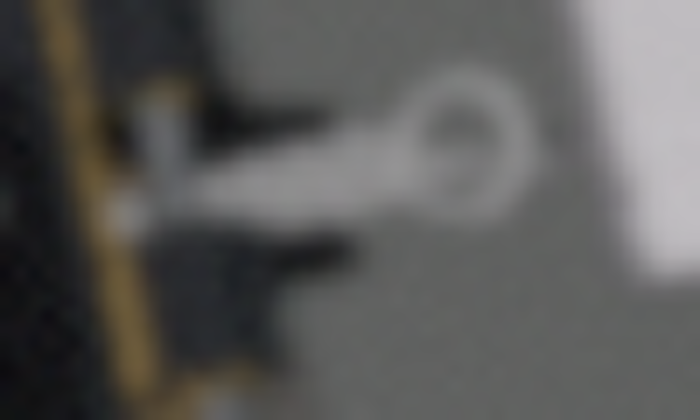

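```bash
python3 - <<'E'
from h import *
tmove(15,-1.5,-7.5,2)
E
python3 -m creep '[[8,-1,1,0,0,0,0],[8,-0.5,0.8,0,0,0,0],[0,0,0,0,0,0,0]]'
python3 - <<'E'
import sys;sys.argv=["","5"]
exec(open("look.py").read())
np.set_printoptions(precision=2,suppress=True)
print(tankc(eye_fk(.045)[0]))
d=load("scene5.npz"); crop(d,195,305,255,355,12,"pics/z5.png")
E
```

```text
tool shift x2: [ 8.3 -0.8  1.3]
time: 7.8
position: [0.5056, -0.0631, 0.2932]
tool_rot: [0.432, 0.506, -1.351]
ft_force: [-0.3, 0.0, -1.8]
grip_width: 0.144
[[19.76  3.67 -9.06]]
```

View pics/z5.png

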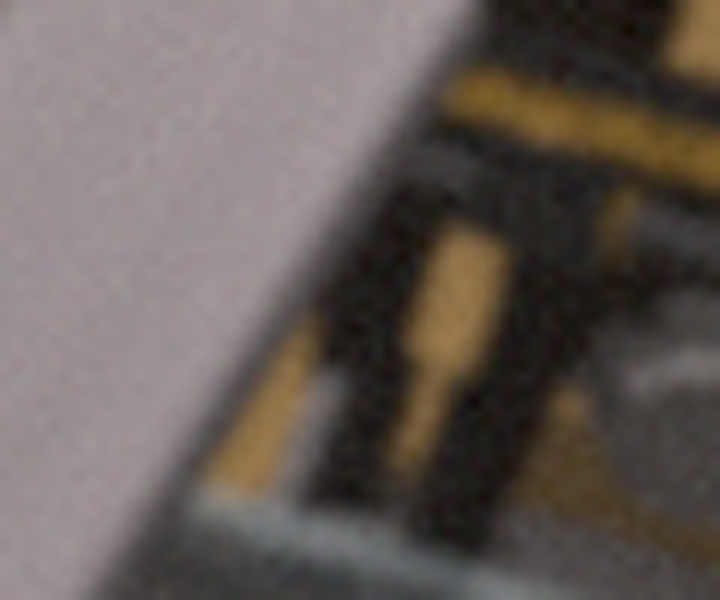

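```bash
python3 -m creep '[[0,0,0,0,0,0,40],[0,0,0,0,0,0,40],[0,0,0,0,0,0,40]]'; python3 -m creep '[[-10,0,0,0,0,0,40],[-30,0,0,0,0,0,40],[-40,0,0,0,0,0,40],[0,0,0,0,0,0,40]]'
python3 - <<'E'
import sys;sys.argv=["","6"]
exec(open("look.py").read())
E
```

```text
time: 8.2
position: [0.5061, -0.0615, 0.2944]
tool_rot: [0.433, 0.505, -1.348]
ft_force: [-0.2, -0.2, -0.2]
grip_width: 0.335
time: 8.6
position: [0.495, 0.008, 0.3437]
tool_rot: [0.436, 0.503, -1.339]
ft_force: [0.7, 0.2, 0.9]
grip_width: 0.455
```

View pics/s6.png

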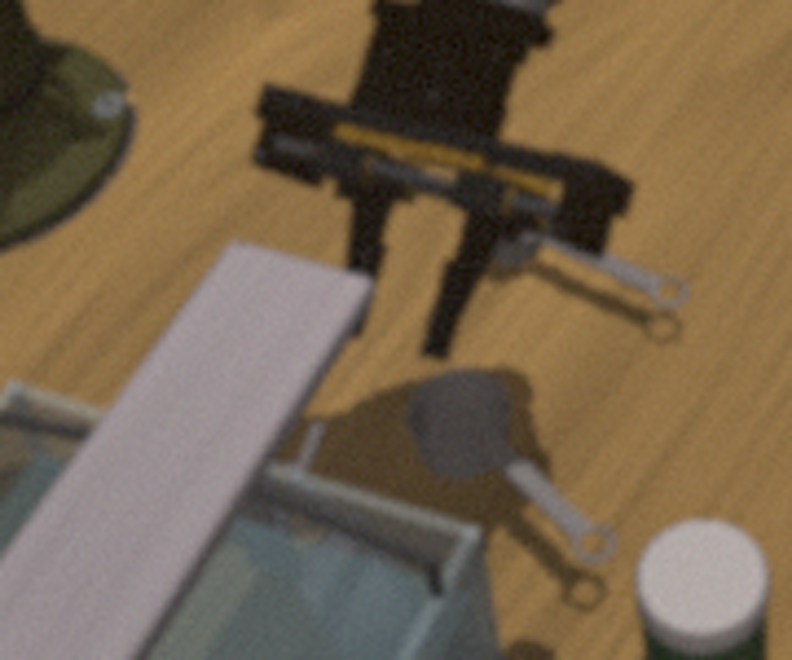

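View pics/t6.png

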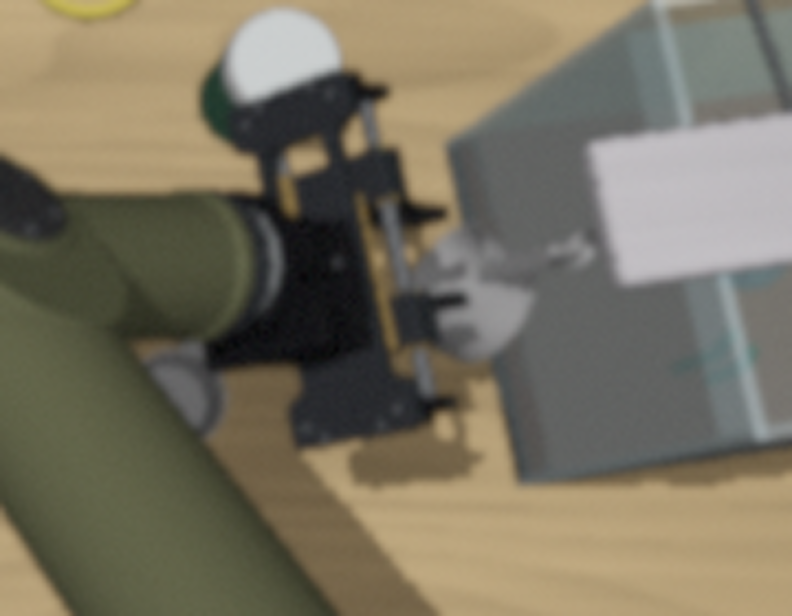

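```bash
cat >> h.py <<'E'
def pickM(z=None):
    th=np.radians(-17);sx=np.array([np.cos(th),np.sin(th),0]);return pose_from_scoop(np.array([.5916,-.0803,.032+(z or 0)]),sx,Zu,.060,1)
def pickS(z=None):
    th=np.radians(-0.9);sx=np.array([np.cos(th),np.sin(th),0]);return pose_from_scoop(np.array([.5315,.1075,.025+(z or 0)]),sx,Zu,.055,1)
E
python3 - <<'E'
from h import *
s,p,Rc=state();print(s['joint_positions'].round(2),p)
pt,Rt=pickM(.17); print(pt)
_,R1=place(TIP,0,.05); p1=np.array([.50,.02,.42]); rows(p1,R1); prows(pt,Rt,8,p1,R1)
E
```

```text
[ 0.39  0.18 -0.81  1.98  1.05  1.5  -0.61] [0.4945568  0.00388979 0.3410432 ]
[ 0.53422171 -0.0627577   0.366     ]
t=8.70 dist 81mm turn 54.8deg n=7
[-8.2, 1.3, 8.0, -0.0, 0.137, -0.001]
[-9.2, 1.2, 6.8, -0.0, 0.137, -0.001]
[-10.1, 1.2, 5.5, -0.0, 0.137, -0.001]
[-10.7, 1.2, 4.0, -0.0, 0.137, -0.001]
[-11.2, 1.2, 2.5, -0.0, 0.137, -0.001]
[-11.4, 1.2, 1.0, -0.0, 0.137, -0.001]
[-11.5, 1.2, -0.6, -0.0, 0.137, -0.001]
[6.7, 3.2, 10.4, -0.137, 0.0, 0.0] 13.0
[6.8, 1.5, 10.9, -0.137, 0.0, 0.0] 13.0
[6.7, -0.2, 11.1, -0.137, 0.0, 0.0] 13.0
[6.7, -2.0, 11.0, -0.137, 0.0, 0.0] 13.0
[6.8, -3.8, 10.6, -0.137, 0.0, 0.0] 13.0
[6.7, -5.5, 9.9, -0.137, 0.0, 0.0] 13.0
[6.8, -7.0, 9.0, -0.137, 0.0, 0.0] 13.0
[6.7, -8.4, 7.8, -0.137, 0.0, 0.0] 13.0
```

```bash
python3 -m creep '[[-10,1,8,0,0.137,0,40],[-10,1,7,0,0.137,0,40],[-10,1,5,0,0.137,0,40],[-11,1,4,0,0.137,0,40],[-11,1,2.5,0,0.137,0,40]]'; python3 -m creep '[[-11,1,1,0,0.137,0,40],[-11,1,-0.5,0,0.137,0,40],[5,3,10,-0.137,0,0,40],[5,1.5,11,-0.137,0,0,40],[5,0,11,-0.137,0,0,40]]'
python3 - <<'E'
import sys;sys.argv=["","7"]
exec(open("look.py").read())
s,p,Rc=state();print(s['joint_positions'].round(2),p)
pt,Rt=pickM(.15); prows(pt,Rt,5)
E
```

```text
time: 9.2
position: [0.4966, 0.0152, 0.3981]
tool_rot: [0.906, 1.069, -1.179]
ft_force: [-0.8, -0.7, -0.3]
grip_width: 0.46
time: 9.7
position: [0.5121, -0.0108, 0.4036]
tool_rot: [0.77, 1.43, -0.763]
ft_force: [-0.4, 0.7, 0.7]
grip_width: 0.461
[ 0.69  0.07 -0.74  1.77  0.04  1.32  0.52] [ 0.51211904 -0.01180396  0.40291635]
t=9.80
[11.4, -1.4, 10.9, -0.139, -0.0, -0.001] 16.0
[11.4, -3.1, 10.6, -0.139, -0.0, -0.001] 16.0
[11.4, -4.8, 10.0, -0.139, -0.0, -0.001] 16.0
[11.4, -6.4, 9.2, -0.139, -0.0, -0.001] 16.0
[11.4, -7.9, 8.1, -0.139, -0.0, -0.001] 16.0
```

View pics/s7.png

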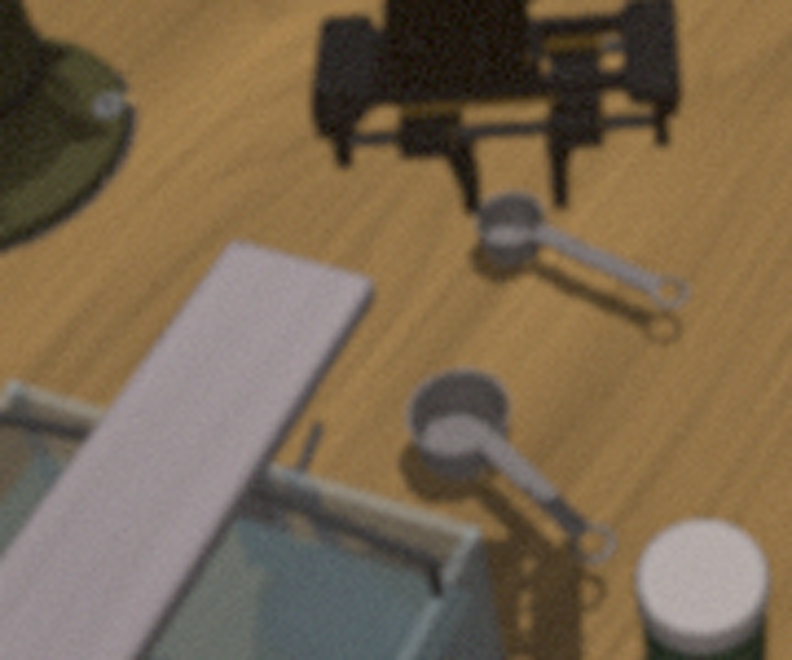

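View pics/t7.png

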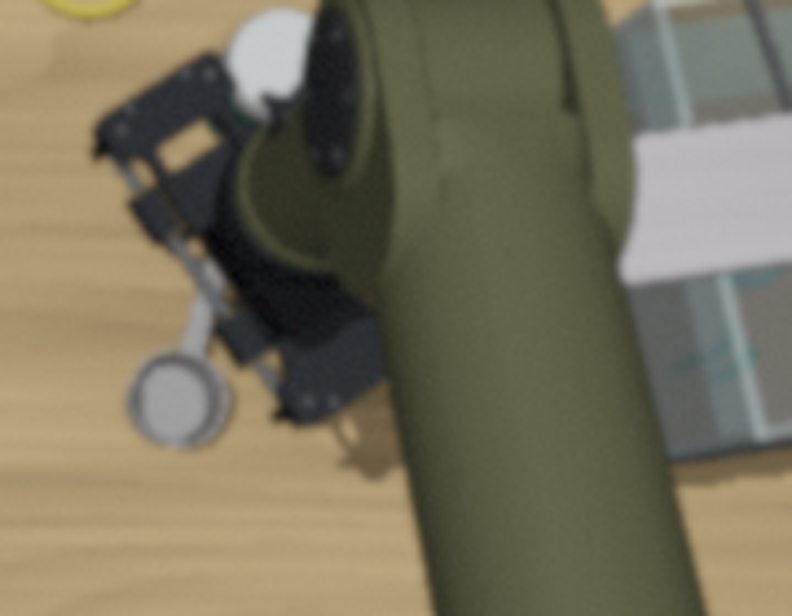

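```bash
cat > kin.py <<'E'
from h import *
def fk(q,P,s,all=False):
    d1,L1,a,b,L2,c,d7,oy=P
    E=lambda ax,v:R.from_euler(ax,v).as_matrix()
    p=np.zeros(3);M=np.eye(3);pts=[]
    M=M@E("z",s[0]*q[0]);p=p+M@[0,0,d1]
    M=M@E("y",q[1]);M=M@E("z",s[1]*q[2]);p=p+M@[0,0,L1];pts.append(p)
    p=p+M@[a,0,0];M=M@E("y",q[3]);p=p+M@[b,0,L2];pts.append(p);M=M@E("z",s[2]*q[4])
    M=M@E("y",q[5]);p=p+M@[c,0,d7];M=M@E("z",s[3]*q[6])
    return (p,M,pts)
E
python3 - <<'E'
from kin import *
from scipy.optimize import least_squares
import itertools
np.set_printoptions(precision=3,suppress=True)
D=[([1.34210218,.32182561,-.07008834,1.45164903,.02262234,1.37078315,-.05692488],[.15619,-.63075,.40367],[2.09285847,.25732713,-2.09358223]),
([0.13581872,0.51739121,-0.89935262,1.80740059,0.466537,1.04162292,0.71943502],[0.4953158,0.30411873,0.20746727],[-0.07075797,1.566851,0.07185074]),
([.16,.47,-.93,1.79,.42,1.1,.75],[.493,.3023,.241],[-.075,1.577,.069]),
([.6,.01,-.72,1.74,.01,1.4,.15],[.49807,.03274,.44129],[1.007,1.326,-1.008]),
([.52,.02,-.8,1.85,.55,1.35,-.24],[.4932,.0169,.4072],[.732,.856,-1.243]),
([1.07,.03,-.35,1.47,.01,1.65,.26],[.3687,-.3651,.5692],[1.545,.951,-1.545])]
s,p,Rc=state();D.append((s['joint_positions'],p,s['tool_rot']))
best=None
for sg in itertools.product((-1,1),repeat=4):
    def f(P): return np.concatenate([fk(q,P,sg)[0]-np.array(p) for q,p,r in D])
    r=least_squares(f,[.3,.4,0,0,.4,0,.1,0])
    # orientation residual: tool x vs chain z
    o=max(np.linalg.norm(fk(q,r.x,sg)[1][:,2]-R.from_rotvec(rr).as_matrix()[:,0]) for q,_,rr in D)
    print(sg,r.cost,o,r.x)
E
```

```text
(-1, -1, -1, -1) 0.001297575760291301 0.006018277605788052 [ 0.248  0.526 -0.009  0.019  0.528  0.018  0.223  0.   ]
(-1, -1, -1, 1) 0.001297575760291301 0.006018277605788052 [ 0.248  0.526 -0.009  0.019  0.528  0.018  0.223  0.   ]
(-1, -1, 1, -1) 0.004407012787643578 1.0225410642729422 [ 0.035  0.436  0.088  0.046  0.486  0.055 -0.118  0.   ]
(-1, -1, 1, 1) 0.004407012787643578 1.0225410642729422 [ 0.035  0.436  0.088  0.046  0.486  0.055 -0.118  0.   ]
(-1, 1, -1, -1) 0.27084505862718683 0.7780244711700405 [-0.508  1.505  0.049  1.345  0.468  0.166 -0.9    0.   ]
(-1, 1, -1, 1) 0.27084505862718683 0.7780244711700405 [-0.508  1.505  0.049  1.345  0.468  0.166 -0.9    0.   ]
(-1, 1, 1, -1) 0.3929431970782853 0.7425289090331403 [ 0.145  2.311 -0.147  1.16   0.842  0.495  0.732  0.   ]
(-1, 1, 1, 1) 0.3929431970782853 0.7425289090331403 [ 0.145  2.311 -0.147  1.16   0.842  0.495  0.732  0.   ]
(1, -1, -1, -1) 0.449625548222151 0.5006471902434613 [ 0.492 -1.479  0.067 -2.256 -0.089  0.292  0.812  0.   ]
(1, -1, -1, 1) 0.449625548222151 0.5006471902434613 [ 0.492 -1.479  0.067 -2.256 -0.089  0.292  0.812  0.   ]
(1, -1, 1, -1) 0.4711747684953355 0.8546682440286714 [-0.485 -1.754  0.604 -2.159 -0.198  0.665 -0.608  0.   ]
(1, -1, 1, 1) 0.4711747684953355 0.8546682440286714 [-0.485 -1.754  0.604 -2.159 -0.198  0.665 -0.608  0.   ]
(1, 1, -1, -1) 0.3733386713577213 0.7777139034159796 [ 0.229 -2.318  0.441 -1.617 -0.506 -0.14  -0.914  0.   ]
(1, 1, -1, 1) 0.3733386713577213 0.7777139034159796 [ 0.229 -2.318  0.441 -1.617 -0.506 -0.14  -0.914  0.   ]
(1, 1, 1, -1) 0.5769184590455064 0.9771754998915051 [ 0.132 -1.394  0.92  -1.793  0.004  1.018 -0.044  0.   ]
(1, 1, 1, 1) 0.5769184590455064 0.9771754998915051 [ 0.132 -1.394  0.92  -1.793  0.004  1.018 -0.044  0.   ]
```

```bash
cat > kin.py <<'E'
from h import *
def fk(q,P):
    E=lambda ax,v:R.from_euler(ax,v).as_matrix()
    v=P.reshape(-1,3); p=np.zeros(3);M=np.eye(3);pts=[]
    M=M@E("z",-q[0]);p=p+M@v[0]
    M=M@E("y",q[1]);p=p+M@v[1];M=M@E("z",-q[2]);p=p+M@v[2];pts.append(p)
    M=M@E("y",q[3]);p=p+M@v[3];pts.append(p);M=M@E("z",-q[4]);p=p+M@v[4]
    M=M@E("y",q[5]);p=p+M@v[5];pts.append(p);M=M@E("z",-q[6]);p=p+M@v[6]
    return (p,M,pts)
E
cat > fit.py <<'E'
from kin import *
from scipy.optimize import least_squares
np.set_printoptions(precision=3,suppress=True)
D=[([1.34210218,.32182561,-.07008834,1.45164903,.02262234,1.37078315,-.05692488],[.15619,-.63075,.40367]),
([0.13581872,0.51739121,-0.89935262,1.80740059,0.466537,1.04162292,0.71943502],[0.4953158,0.30411873,0.20746727]),
([.16,.47,-.93,1.79,.42,1.1,.75],[.493,.3023,.241]),
([.6,.01,-.72,1.74,.01,1.4,.15],[.49807,.03274,.44129]),
([.52,.02,-.8,1.85,.55,1.35,-.24],[.4932,.0169,.4072]),
([.38,.21,-.81,2.,1.06,1.49,-.65],[.49092,.00131,.32028]),
([.39,.18,-.81,1.98,1.05,1.5,-.61],[.49456,.00389,.34104]),
([.22,.39,-.98,1.71,.34,1.23,.81],[.49486,.30189,.3207]),
([.59,.15,-.81,1.5,.11,1.54,.74],[.5514,.0501,.5086]),
([.31,.28,-.99,1.59,.24,1.39,.85],[.5128,.2619,.4186]),
([1.07,.03,-.35,1.47,.01,1.65,.26],[.3687,-.3651,.5692])]
s,p,Rc=state();D.append((s['joint_positions'],p))
P0=np.array([0,0,.3, 0,0,0, 0,0,.45, 0,0,.45, 0,0,0, 0,0,.2, 0,0,0.])
def f(P): return np.concatenate([np.concatenate([fk(q,P)[0]-np.array(p) for q,p in D])/.003,(P-P0)/.3])
r=least_squares(f,P0);np.save("P.npy",r.x)
print(r.x.reshape(-1,3)); e=np.array([np.linalg.norm(fk(q,r.x)[0]-np.array(p)) for q,p in D]);print((e*1000).round(1))
P,M,pts=fk(s['joint_positions'],r.x);print("now",p,P,"elbow,wrist pts",np.array(pts))
E
python3 fit.py
```

```text
[[ 0.002 -0.008  0.238]
 [ 0.002 -0.008  0.009]
 [-0.001 -0.006  0.459]
 [-0.005 -0.006  0.48 ]
 [ 0.001  0.003  0.03 ]
 [ 0.005  0.003  0.189]
 [-0.005 -0.004 -0.011]]
[0.6 0.9 2.9 1.4 1.2 2.4 2.7 4.8 1.7 5.1 1.6 1.1]
now [ 0.512 -0.012  0.403] [ 0.513 -0.012  0.404] elbow,wrist pts [[ 0.017 -0.042  0.704]
 [ 0.483 -0.019  0.59 ]
 [ 0.507 -0.011  0.392]]
```

```bash
python3 -m creep '[[11,-1.5,11,-0.139,0,0,40],[11,-3,10.5,-0.139,0,0,40],[11,-5,10,-0.139,0,0,40],[11,-6.5,9,-0.139,0,0,40],[11,-8,8,-0.139,0,0,40]]'
python3 - <<'E'
import sys;sys.argv=["","8"]
exec(open("look.py").read())
s,p,Rc=state();print(s['joint_positions'].round(2),p)
pt,Rt=pickM(0); rows(pt,Rt,4)
crop(load("scene8.npz"),160,320,260,400,7.5,"pics/z8.png")
E
```

```text
time: 10.3
position: [0.5342, -0.0602, 0.3488]
tool_rot: [0.231, 1.555, -0.225]
ft_force: [1.2, 0.3, -0.9]
grip_width: 0.456
[ 0.75  0.18 -0.75  1.79  0.13  1.22  1.24] [ 0.53374368 -0.06165781  0.34760083]
t=10.40 dist 152mm turn 0.2deg n=4
[37.9, -0.4, 0.2, -0.0, 0.0, -0.001]
[37.9, -0.3, 0.2, -0.0, 0.0, -0.001]
[37.9, -0.3, 0.2, -0.0, 0.0, -0.001]
[37.9, -0.3, 0.2, -0.0, 0.0, -0.001]
```

View pics/s8.png

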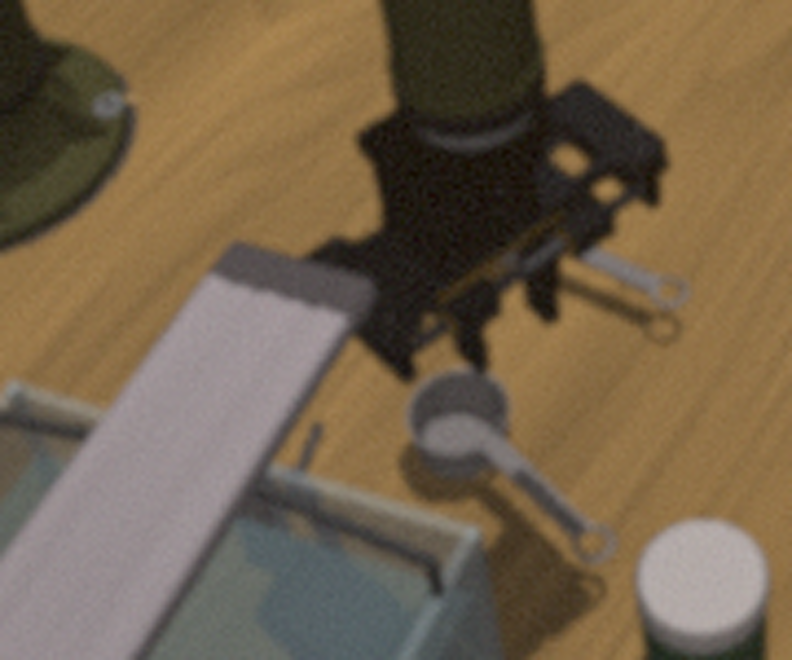

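View pics/z8.png

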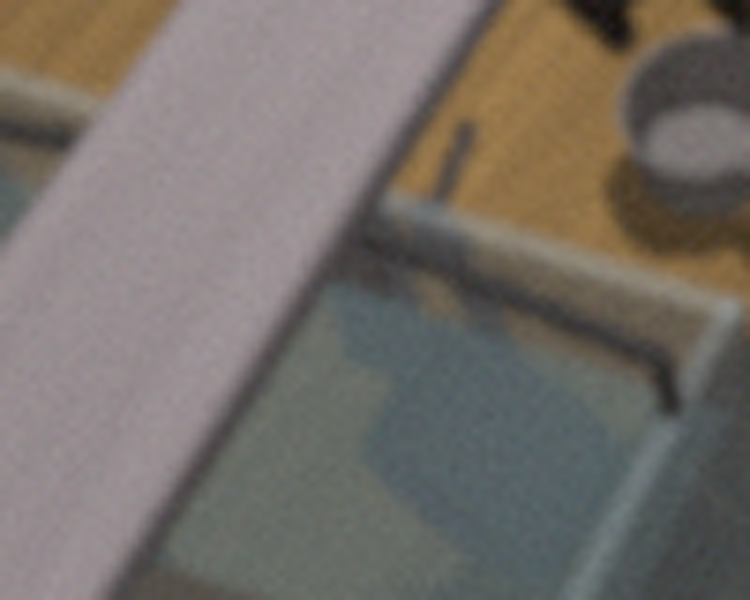

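View pics/t8.png

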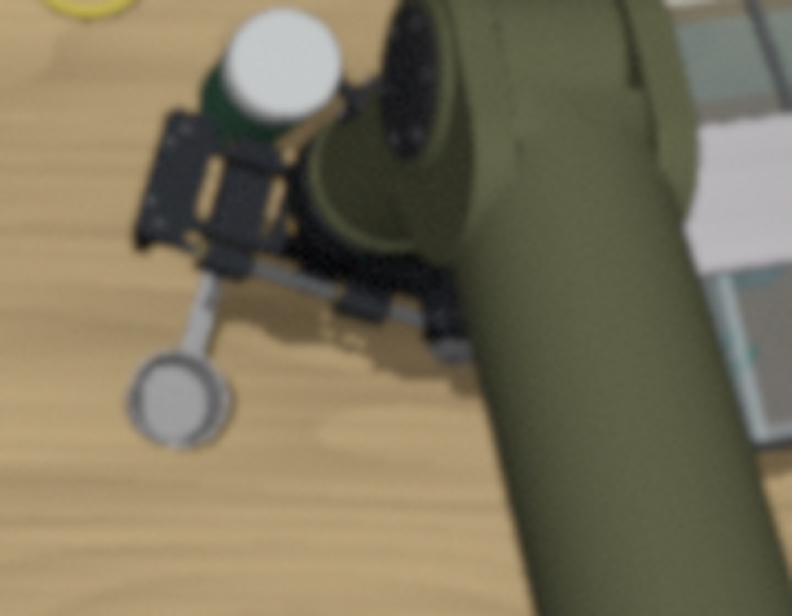

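Run:
```python
from h import *
np.set_printoptions(precision=3,suppress=True)
t=load("top8.npz");print([tankc(onz(t,[(380+450/4.4,170+345/4.4)],z)) for z in (.0,.05,.1,.15)])
for k in("6","7"):
    t=load(f"top{k}.npz")
print("t6 bowl",[tankc(onz(load("top6.npz"),[(380+480/4.4,170+290/4.4)],z)) for z in (.05,.1,.15)])
crop(t,450,200,530,260,10,"pics/z7t.png"); crop(load("top6.npz"),450,200,530,260,10,"pics/z6t.png")
crop(load("top8.npz"),450,200,530,260,10,"pics/z8t.png")
```

```text
[array([[  31.774,  -20.185, -245.   ]]), array([[  11.573,  -25.06 , -195.   ]]), array([[  -8.629,  -29.935, -145.   ]]), array([[-28.831, -34.81 , -95.   ]])]
t6 bowl [array([[  38.678,    7.572, -195.   ]]), array([[  17.375,    1.371, -145.   ]]), array([[ -3.928,  -4.83 , -95.   ]])]
```

View pics/z6t.png

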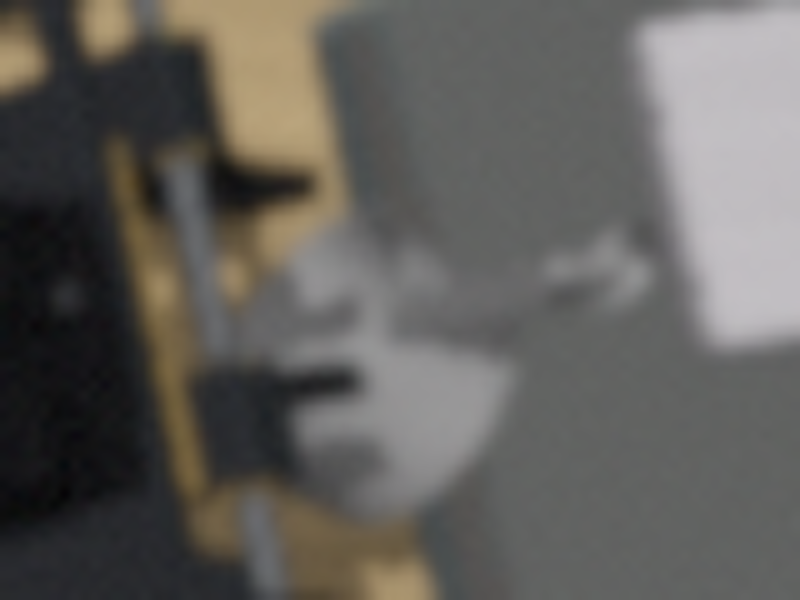

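View pics/z8t.png

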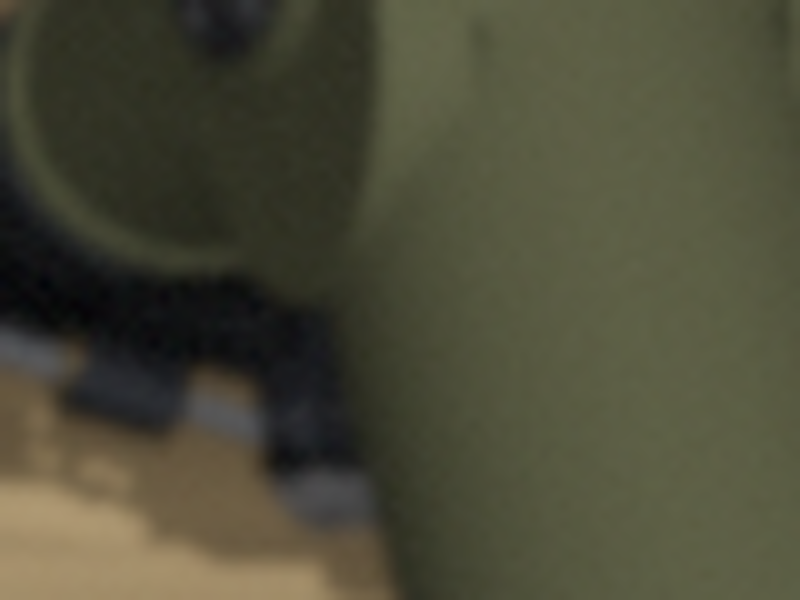

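```bash
python3 -m creep '[[38,-0.4,0,0,0,0,40],[38,-0.3,0,0,0,0,40],[38,0,0,0,0,0,40],[38,0,0,0,0,0,40],[0,0,0,0,0,0,0]]'; python3 -m creep '[[0,0,0,0,0,0,0],[0,0,0,0,0,0,0],[0,0,0,0,0,0,0],[0,0,0,0,0,0,0]]'
```

```text
time: 10.9
position: [0.5322, -0.0594, 0.1934]
tool_rot: [0.237, 1.564, -0.229]
ft_force: [-1.4, -0.3, -1.4]
grip_width: 0.423
time: 11.3
position: [0.536, -0.0602, 0.1994]
tool_rot: [0.232, 1.55, -0.227]
ft_force: [1.4, -0.0, 1.8]
grip_width: 0.145
```

```bash
python3 -m creep '[[-10,0,0,0,0,0,0],[-35,0,0,0,0,0,0],[-45,0,0,0,0,0,0],[-45,0,0,0,0,0,0],[-45,0,0,0,0,0,0]]'
python3 - <<'E'
from h import *
s,p,Rc=state();print(s['joint_positions'].round(2),p)
_,R1=place(TIP,0,.06); p1=np.array([.50,.035,.44]); rows(p1,R1,8)
E
```

```text
time: 11.8
position: [0.5335, -0.0602, 0.38]
tool_rot: [0.232, 1.554, -0.226]
ft_force: [0.3, -0.4, -1.8]
grip_width: 0.144
[ 0.77  0.15 -0.77  1.75  0.11  1.28  1.26] [ 0.53351341 -0.06021217  0.37995995]
t=11.80 dist 117mm turn 63.3deg n=8
[-7.5, 10.2, -7.4, 0.138, 0.0, -0.001]
[-7.5, 9.1, -8.7, 0.138, 0.0, -0.001]
[-7.5, 7.8, -9.9, 0.138, 0.0, -0.001]
[-7.5, 6.4, -10.9, 0.138, 0.0, -0.001]
[-7.5, 4.8, -11.7, 0.138, 0.0, -0.001]
[-7.5, 3.1, -12.2, 0.138, 0.0, -0.001]
[-7.5, 1.4, -12.5, 0.138, 0.0, -0.001]
[-7.5, -0.3, -12.6, 0.138, 0.0, -0.001]
```

```bash
python3 -m creep '[[-8,10,-7,0.138,0,0,0],[-8,9,-9,0.138,0,0,0],[-8,8,-10,0.138,0,0,0],[-8,6,-11,0.138,0,0,0],[-8,5,-12,0.138,0,0,0]]'
python3 -m creep '[[-7,3,-12,0.138,0,0,0],[-7,1,-12.5,0.138,0,0,0],[-7,0,-12.5,0.138,0,0,0],[0,0,0,0,-0.13,0,0],[0,0,0,0,-0.13,0,0]]'
python3 - <<'E'
from h import *
s,p,Rc=state();print(s['joint_positions'].round(2),p)
pt,Rt=place(TIP+.05*DO,55,.06);print(pt); rows(pt,Rt)
E
```

```text
time: 12.3
position: [0.5121, -0.0003, 0.4186]
tool_rot: [0.773, 1.427, -0.765]
ft_force: [-0.0, -0.7, -1.0]
grip_width: 0.144
time: 12.8
position: [0.4997, 0.0343, 0.4399]
tool_rot: [0.908, 1.072, -1.175]
ft_force: [-0.7, 0.0, -1.7]
grip_width: 0.147
[ 0.6   0.01 -0.82  1.75  0.28  1.39 -0.09] [0.49965921 0.03432544 0.43987638]
[0.48933726 0.01001721 0.31104807]
t=12.80 dist 132mm turn 39.9deg n=5
[26.0, -3.1, -2.4, -0.001, -0.139, -0.001]
[25.4, -3.0, -6.0, -0.001, -0.139, -0.001]
[24.3, -3.0, -9.5, -0.001, -0.139, -0.001]
[22.8, -3.0, -12.8, -0.001, -0.139, -0.001]
[20.8, -2.9, -15.8, -0.001, -0.139, -0.001]
```

```bash
python3 -m creep '[[26,-3,-2.5,0,-0.139,0,0],[25,-3,-6,0,-0.139,0,0],[24,-3,-9.5,0,-0.139,0,0],[23,-3,-13,0,-0.139,0,0],[21,-3,-16,0,-0.139,0,0]]'
cat > eyelook.py <<'E'
import sys
exec(open("look.py").read())
np.set_printoptions(precision=2,suppress=True)
dd=float(sys.argv[2])
t=load(f"top{k}.npz");s_=load(f"scene{k}.npz")
e,sx,sz=eye_fk(dd);st=state();print(st[0]['joint_positions'].round(2),"fk eye rel tip",tankc(e),"elev",np.degrees(np.arcsin(sx[2])),"head",np.degrees(np.arctan2(sx[1],sx[0])))
print("proj top x14",(proj(t,e)-[470,205])*14,"tip",(proj(t,TIP)-[470,205])*14, "scene x12",(proj(s_,e)-[195,295])*12,(proj(s_,TIP)-[195,295])*12)
crop(s_,195,295,255,345,12,f"pics/z{k}.png"); crop(t,470,205,524,247,14,f"pics/zt{k}.png")
E
python3 - <<'E'
import sys;sys.argv=["","9",".06"]
exec(open("eyelook.py").read())
E
```

```text
time: 13.3
position: [0.4893, 0.0112, 0.3102]
tool_rot: [0.433, 0.502, -1.346]
ft_force: [-0.4, -0.6, -1.6]
grip_width: 0.146
[ 0.39  0.24 -0.84  2.01  1.07  1.5  -0.69] fk eye rel tip [[-47.12  -1.34  14.15]] elev 54.48964902752441 head -79.57718700235014
proj top x14 [[264.65 333.05]] tip [[498.17 301.18]] scene x12 [[427.19 256.91]] [[320.91 509.23]]
```

View pics/zt9.png

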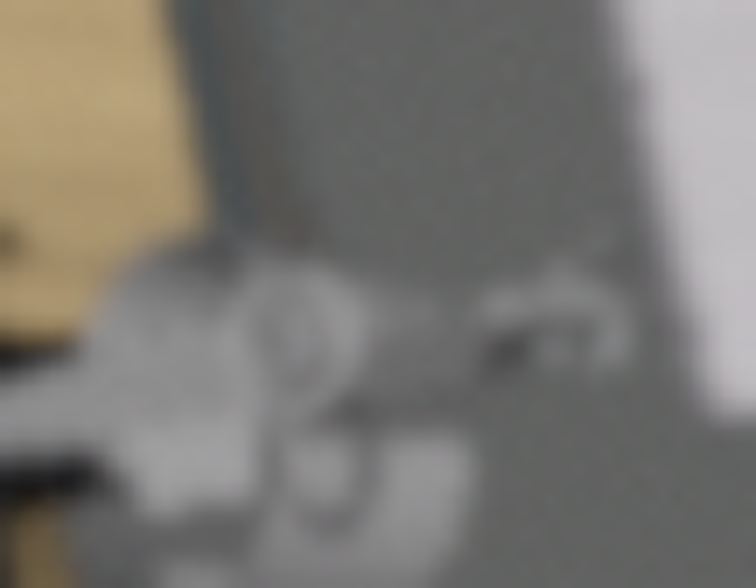

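View pics/s9.png

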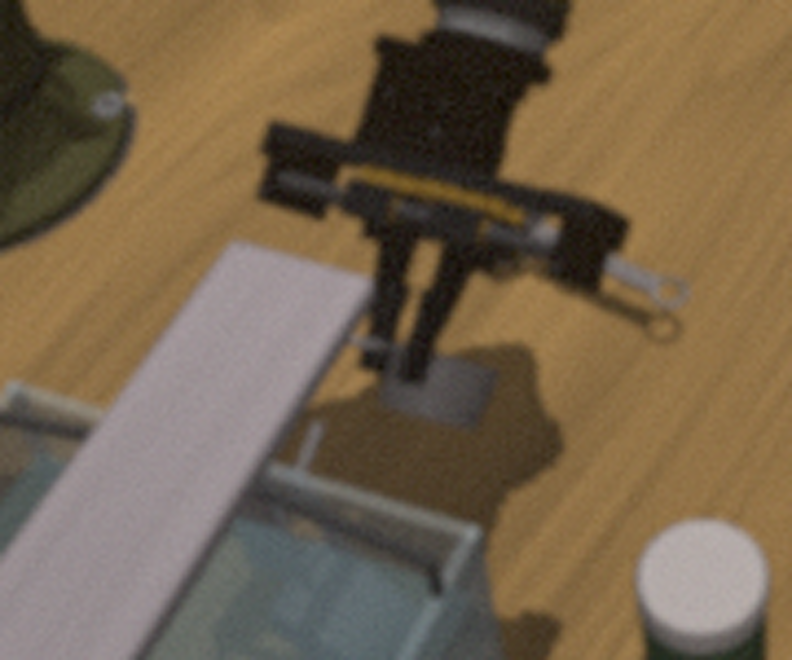

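View pics/t9.png

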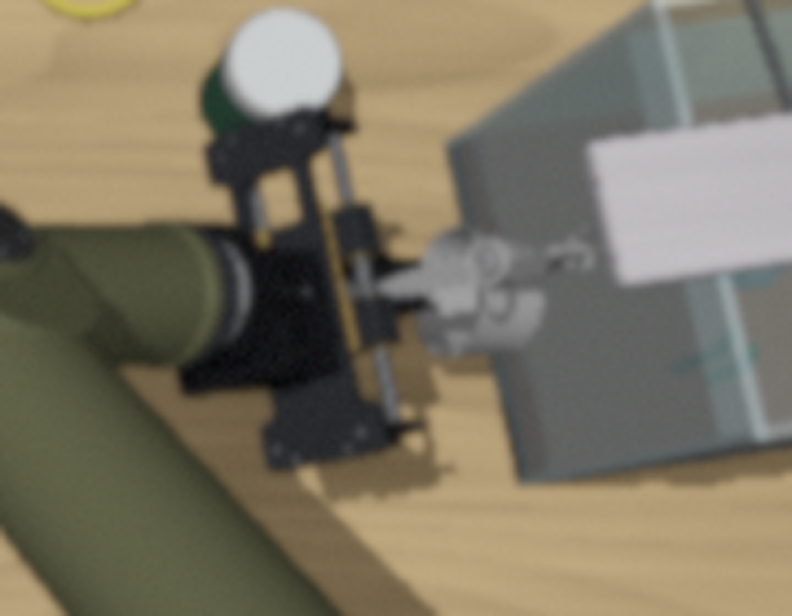

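View pics/z9.png

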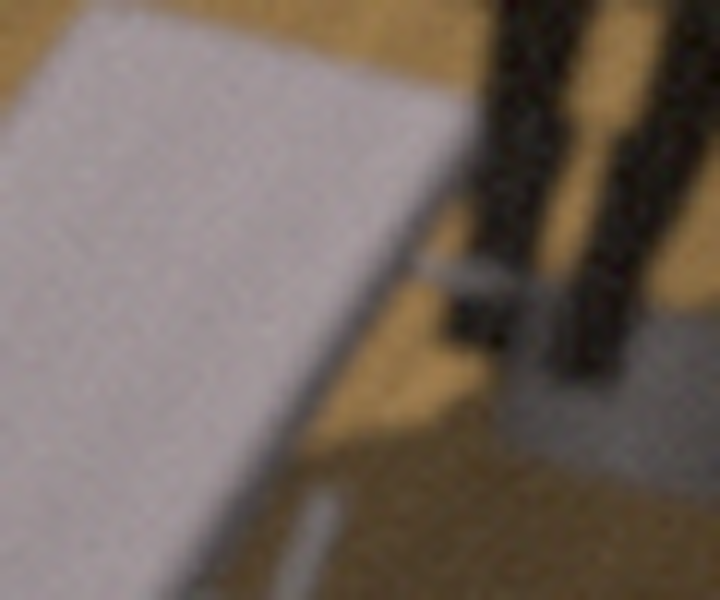

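Run:
```python
from h import *
tmove(30,2.2,-13,2)
```

```text
tool shift x2: [16.   1.1  3.4]
```

```bash
python3 - <<'E'
from h import *
tmove(34,2.2,-16,2)
E
python3 -m creep '[[18.5,1.2,3.3,0,0,0,0],[18.5,1,3.3,0,0,0,0],[0,0,0,0,0,0,0]]'
python3 - <<'E'
import sys;sys.argv=["","10",".066"]
exec(open("eyelook.py").read())
E
```

```text
tool shift x2: [18.5  1.1  3.4]
time: 13.7
position: [0.4981, -0.026, 0.2943]
tool_rot: [0.438, 0.508, -1.353]
ft_force: [0.4, -0.4, -1.1]
grip_width: 0.143
[ 0.43  0.25 -0.81  2.03  1.12  1.44 -0.69] fk eye rel tip [[-7.59  2.57  8.44]] elev 54.55663535695965 head -80.77320540434809
proj top x14 [[472.54 283.23]] tip [[498.17 301.18]] scene x12 [[346.97 450.88]] [[320.91 509.23]]
```

View pics/zt10.png

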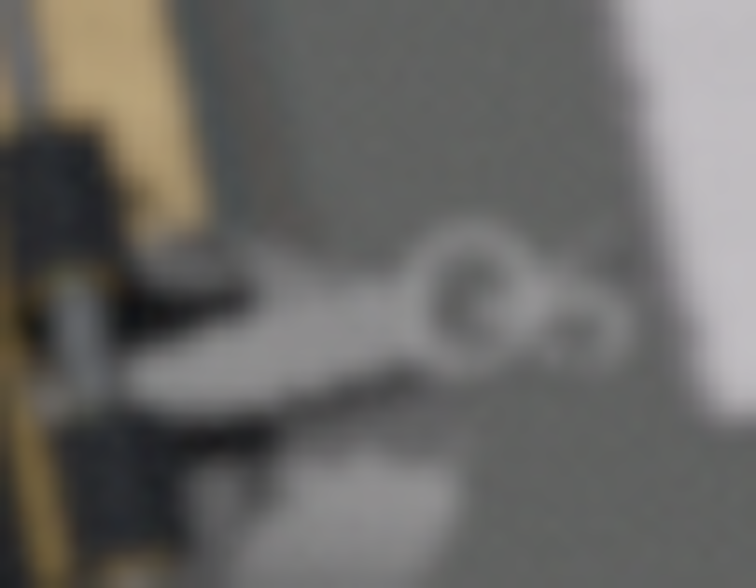

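View pics/z10.png

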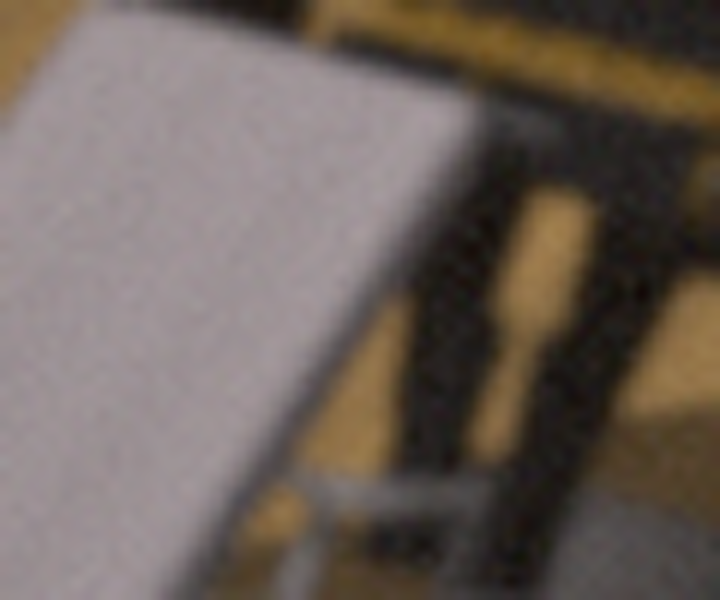

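```bash
python3 -m creep '[[8,-0.6,1.6,0,0,0,0],[8,-0.6,1.6,0,0,0,0],[0,0,0,0,0,0,0]]'
python3 - <<'E'
import sys;sys.argv=["","11",".066"]
exec(open("eyelook.py").read())
E
```

```text
time: 14.1
position: [0.499, -0.0383, 0.2867]
tool_rot: [0.435, 0.509, -1.349]
ft_force: [-0.1, -0.0, -1.1]
grip_width: 0.143
[ 0.44  0.26 -0.8   2.04  1.14  1.42 -0.68] fk eye rel tip [[5.98 1.75 0.63]] elev 54.56632057201411 head -80.43019637820885
proj top x14 [[531.4  285.51]] tip [[498.17 301.18]] scene x12 [[312.73 536.43]] [[320.91 509.23]]
```

View pics/zt11.png

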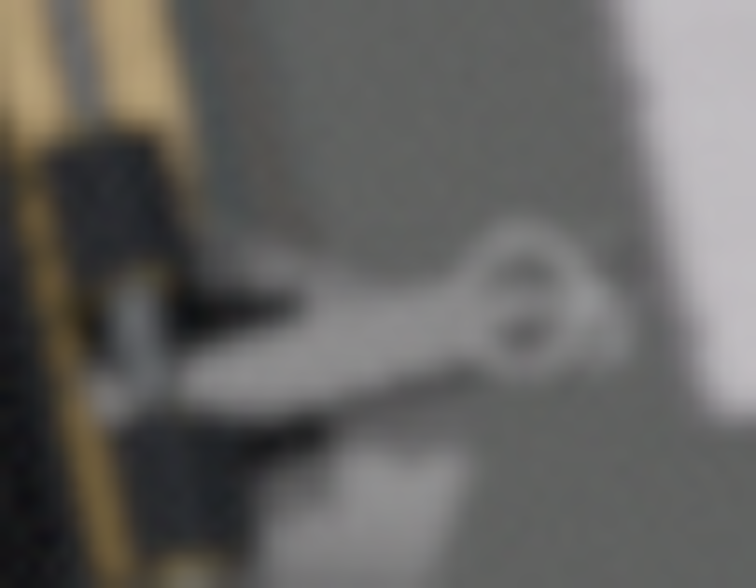

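View pics/z11.png

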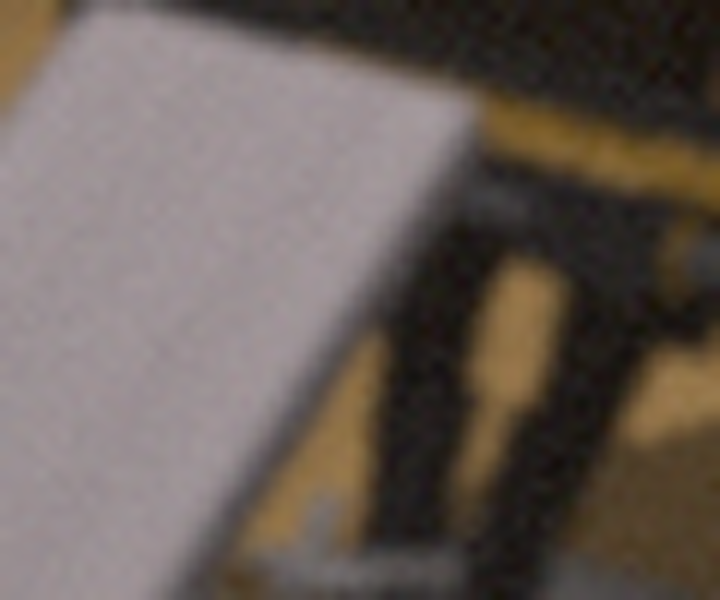

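```bash
python3 -m creep '[[8,-0.3,1.6,0,0,0,0],[0,0,0,0,0,0,0],[0,0,0,0,0,0,40],[0,0,0,0,0,0,40],[0,0,0,0,0,0,40]]'; python3 -m creep '[[-10,0,0,0,0,0,40],[-30,0,0,0,0,0,40],[-40,0,0,0,0,0,40],[-20,0,0,0,0,0,40],[0,0,0,0,0,0,40]]'
python3 - <<'E'
import sys;sys.argv=["","12",".066"]
exec(open("eyelook.py").read())
crop(t,440,200,520,260,10,"pics/b12.png")
E
```

```text
time: 14.7
position: [0.5004, -0.0441, 0.2839]
tool_rot: [0.435, 0.509, -1.346]
ft_force: [-1.1, 0.3, -0.4]
grip_width: 0.336
time: 15.2
position: [0.486, 0.0395, 0.344]
tool_rot: [0.437, 0.508, -1.339]
ft_force: [0.4, -1.0, 0.4]
grip_width: 0.461
[ 0.37  0.2  -0.87  1.97  1.03  1.56 -0.65] fk eye rel tip [[-68.47   1.42  55.52]] elev 54.58989959101111 head -80.41232919119149
proj top x14 [[231.82 285.68]] tip [[498.17 301.18]] scene x12 [[463.6   26.18]] [[320.91 509.23]]
```

View pics/b12.png

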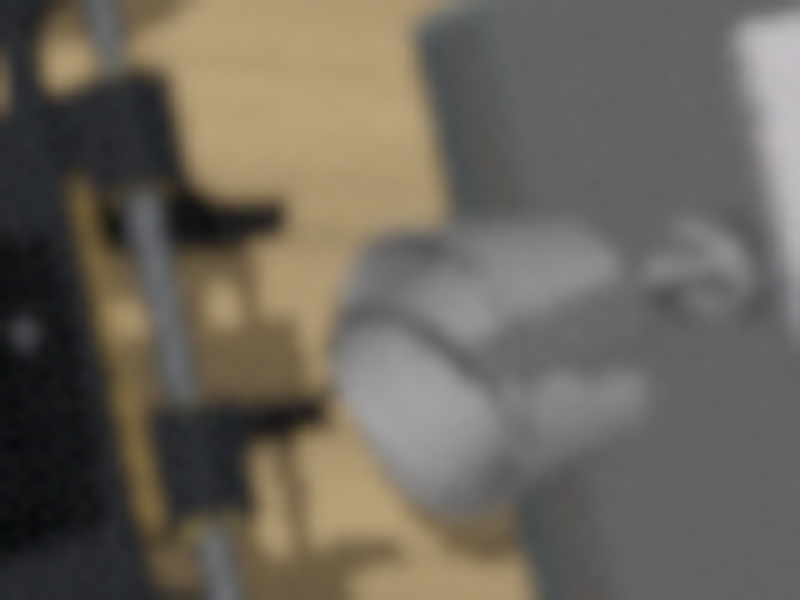

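View pics/s12.png

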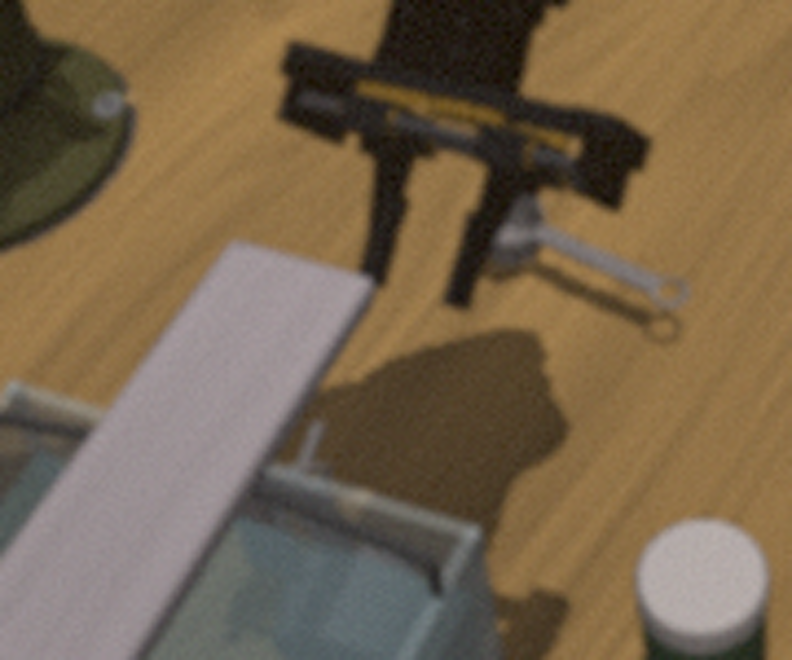

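```bash
python3 -m creep '[[-10,0,0,0,0,0,40],[-10,0,0,0,0,0,40],[0,0,0,0,0,0,40],[0,0,0,0,0,0,40]]'
python3 - <<'E'
import sys;sys.argv=["","13",".066"]
exec(open("eyelook.py").read())
crop(t,440,200,520,260,10,"pics/b13.png")
crop(s_,180,320,260,380,10,"pics/bs13.png")
E
```

```text
time: 15.7
position: [0.483, 0.0519, 0.3532]
tool_rot: [0.435, 0.51, -1.346]
ft_force: [0.7, 0.0, -0.1]
grip_width: 0.458
[ 0.35  0.2  -0.88  1.95  1.01  1.59 -0.65] fk eye rel tip [[-84.17   1.03  66.67]] elev 54.575294972492834 head -80.41230387886205
proj top x14 [[163.8  288.14]] tip [[498.17 301.18]] scene x12 [[493.49 -77.96]] [[320.91 509.23]]
```

View pics/b13.png

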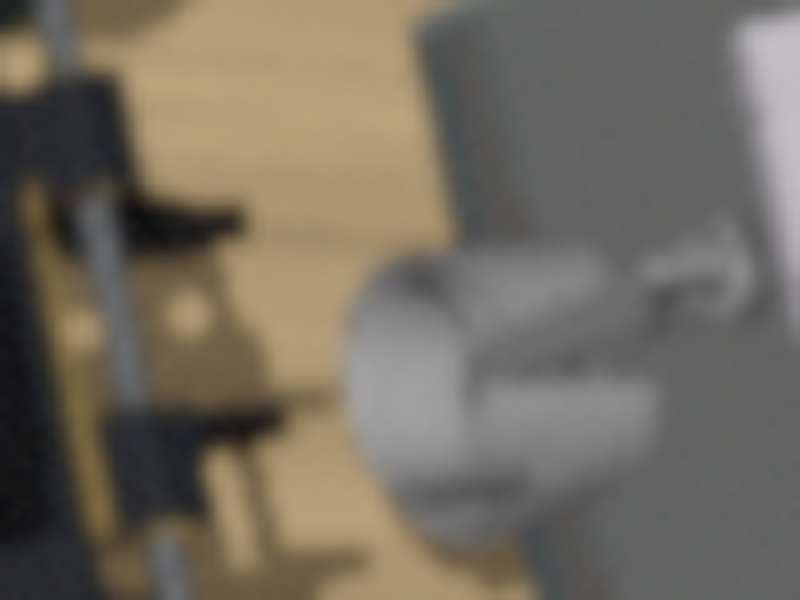

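View pics/bs13.png

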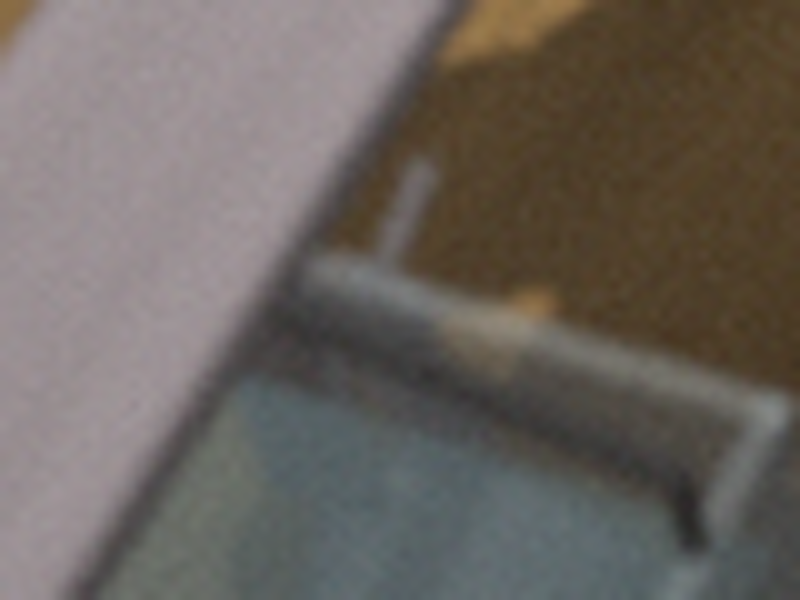

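Run:
```python
from h import *
_,R1=place(TIP,0,.05); s,p,Rc=state(); p1=np.array([.49,.08,.40]); rows(p1,R1,7); pt,Rt=pickS(.15); print(pt);prows(pt,Rt,11,p1,R1)
```

```text
t=15.80 dist 55mm turn 54.6deg n=7
[-7.0, 1.7, 3.3, -0.0, 0.136, -0.001]
[-7.4, 1.7, 2.3, -0.0, 0.136, -0.001]
[-7.6, 1.7, 1.2, -0.0, 0.136, -0.001]
[-7.7, 1.7, 0.2, -0.0, 0.136, -0.001]
[-7.7, 1.7, -0.8, -0.0, 0.136, -0.001]
[-7.5, 1.7, -1.9, -0.0, 0.136, -0.001]
[-7.2, 1.7, -2.9, -0.0, 0.136, -0.001]
[0.47650679 0.1083639  0.339     ]
[5.5, -0.7, -2.8, -0.126, 0.0, 0.0] 6.0
[5.5, -0.3, -2.9, -0.126, 0.0, 0.0] 6.0
[5.5, -0.0, -2.9, -0.126, 0.0, 0.0] 6.0
[5.5, 0.3, -2.8, -0.126, 0.0, 0.0] 6.0
[5.5, 0.7, -2.8, -0.126, 0.0, 0.0] 6.0
[5.5, 1.0, -2.7, -0.126, 0.0, 0.0] 6.0
[5.5, 1.3, -2.5, -0.126, 0.0, 0.0] 6.0
[5.5, 1.6, -2.4, -0.126, 0.0, 0.0] 6.0
[5.5, 1.9, -2.1, -0.126, 0.0, 0.0] 6.0
[5.5, 2.1, -1.9, -0.126, 0.0, 0.0] 6.0
[5.5, 2.3, -1.6, -0.126, 0.0, 0.0] 6.0
```

```bash
python3 -m creep '[[-7,2,3,0,0.136,0,40],[-7,2,2,0,0.136,0,40],[-8,2,1,0,0.136,0,40],[-8,2,0,0,0.136,0,40],[-8,2,-1,0,0.136,0,40]]'
python3 -m creep '[[-7,2,-2,0,0.136,0,40],[-7,2,-3,0,0.136,0,40],[0,-1,-3,-0.126,0,0,40],[0,0,-3,-0.126,0,0,40],[0,0,-3,-0.126,0,0,40]]'
python3 - <<'E'
import sys;sys.argv=["","14",".05"]
exec(open("eyelook.py").read())
crop(t,440,200,520,260,10,"pics/b14.png")
def ov(t,fn,phi,ex,yaw=0,o=(440,200),k=10):
    Y=np.array([-U[1],U[0],0]);ph=np.radians(phi)
    Ur=R.from_euler("z",np.radians(yaw)).apply(U);
    im=cv2.imread(fn)
    a=np.linspace(0,2*np.pi,60)[:,None]
    sx=Zu*np.cos(ph)+Ur*np.sin(ph);sz=-Ur*np.cos(ph)+Zu*np.sin(ph);sy=np.cross(sz,sx)
    e=TIP+ex*U+Zu*(-.010-.006)
    for off,r,zz,c in((-.13,.042,.002,(0,0,255)),(-.13,.036,-.04,(0,0,255)),(0,.011,0,(0,0,255)),(-.13,.033,.006,(0,255,0)),(-.13,.028,-.028,(0,255,0))):
        P=proj(t,e+off*sx+zz*sz+r*(np.cos(a)*sx+np.sin(a)*sy));cv2.polylines(im,[((P-o)*k).astype(int)],True,c,1)
    cv2.imwrite(fn.replace(".png","o.png"),im)
ov(t,"pics/b14.png",17,.022)
E
```

```text
time: 16.3
position: [0.489, 0.0735, 0.3871]
tool_rot: [0.904, 1.069, -1.176]
ft_force: [-0.8, 0.2, -0.0]
grip_width: 0.462
time: 16.8
position: [0.4879, 0.0895, 0.3991]
tool_rot: [0.791, 1.418, -0.788]
ft_force: [0.3, 0.1, -0.3]
grip_width: 0.459
[ 0.65  0.03 -0.89  1.81  0.03  1.31  0.3 ] fk eye rel tip [[-246.61   31.58   -9.73]] elev 0.14190411620461293 head -58.30315079579506
proj top x14 [[-947.2   348.77]] tip [[498.17 301.18]] scene x12 [[1027.64 -347.19]] [[320.91 509.23]]
```

View pics/b14.png

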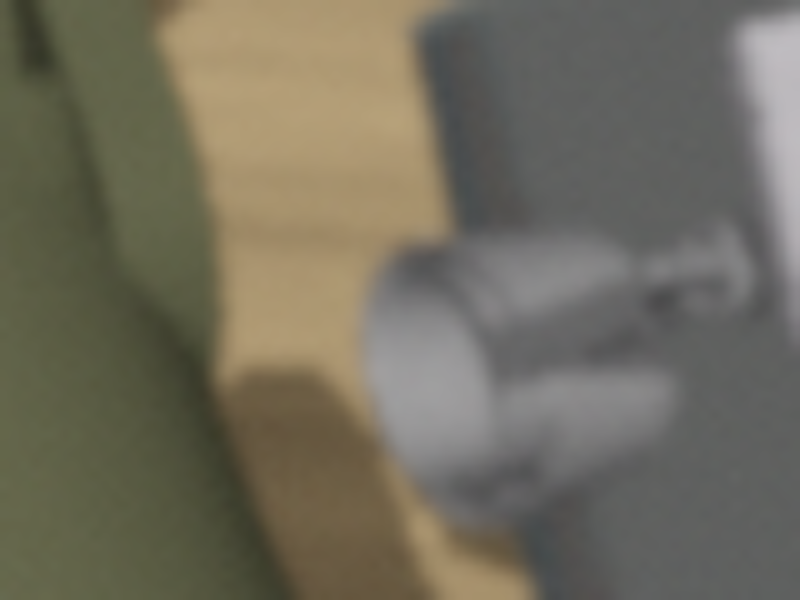

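View pics/b14o.png

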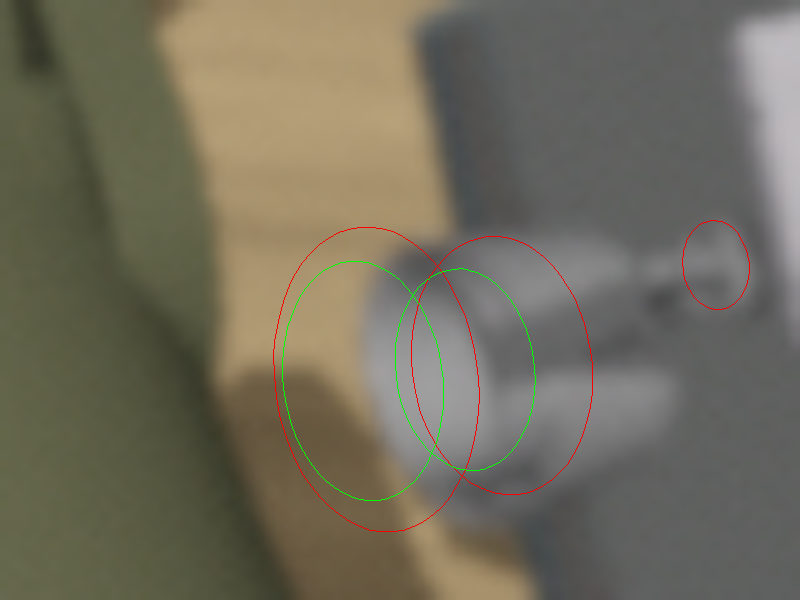

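```bash
cat > ov.py <<'E'
from h import *
def ov(t,fn,out,phi,ex,yaw=0,o=(440,200),k=10,ey=0,which="LMS",zo=.004):
    Ur=R.from_euler("z",np.radians(yaw)).apply(U);ph=np.radians(phi);Y=np.array([-U[1],U[0],0])
    im=cv2.imread(fn);a=np.linspace(0,2*np.pi,60)[:,None]
    sx=Zu*np.cos(ph)+Ur*np.sin(ph);sz=-Ur*np.cos(ph)+Zu*np.sin(ph);sy=np.cross(sz,sx)
    e=TIP+ex*U+ey*Y+Zu*(-.010-.006)
    L=[(-.13,.042,.002,(0,0,255)),(-.13,.036,-.04,(0,0,255)),(0,.011,0,(0,0,255))]
    Mm=[(-.13,.033,.002+zo,(0,255,0)),(-.13,.028,zo-.032,(0,255,0)),(0,.011,zo,(0,255,0))]
    for off,r,zz,c in (L if "L" in which else [])+(Mm if "M" in which else []):
        P=proj(t,e+off*sx+zz*sz+r*(np.cos(a)*sx+np.sin(a)*sy));cv2.polylines(im,[((P-o)*k).astype(int)],True,c,1)
    cv2.imwrite(out,im)
E
python3 - <<'E'
from ov import *
ov(load("top14.npz"),"pics/b14.png","pics/b14p.png",7,.022)
ov(load("top14.npz"),"pics/b14.png","pics/b14q.png",9,.024)
t=load("top9.npz");crop(t,440,200,520,260,10,"pics/b9.png")
E
```

```text
(no output)
```

View pics/b14p.png

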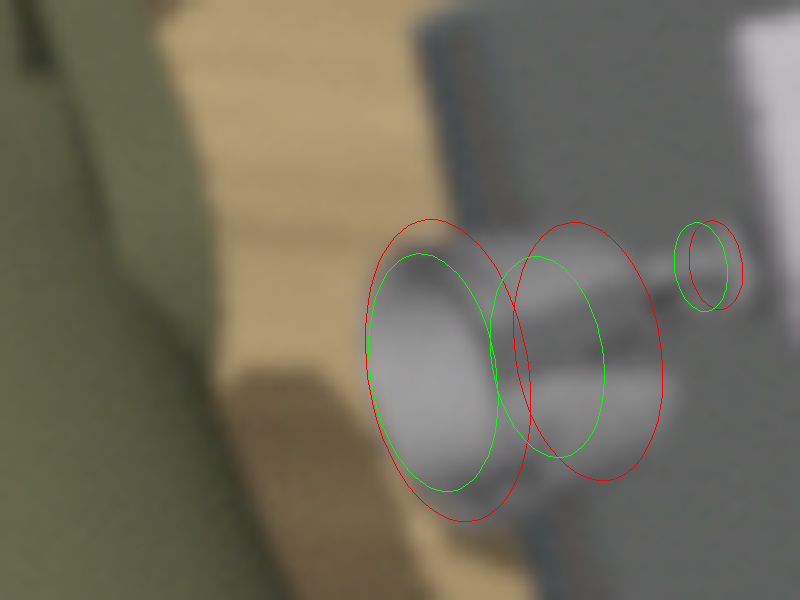

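View pics/b9.png

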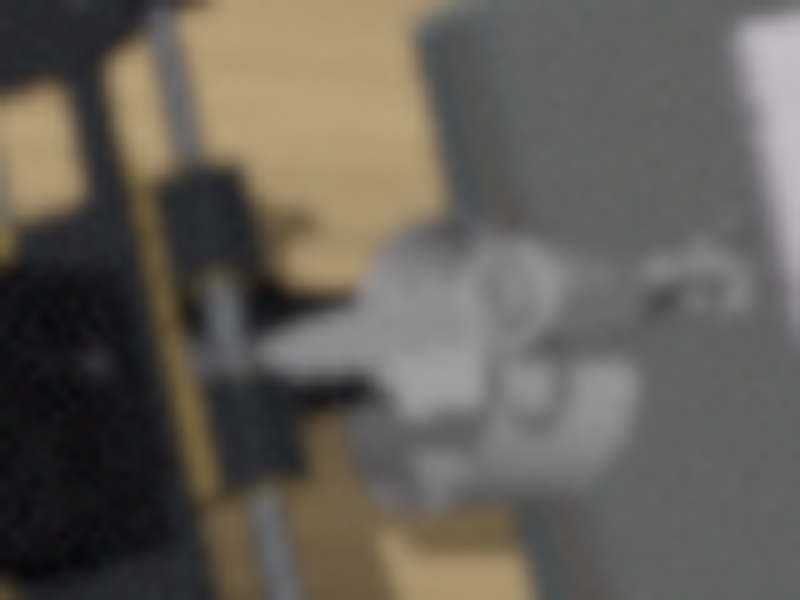

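Run:
```python
from h import *
pt,Rt=pickS(.12); prows(pt,Rt,8)
```

```text
t=16.90
[11.3, 0.0, -2.7, -0.125, 0.001, -0.0] 12.0
[11.3, 0.3, -2.7, -0.125, 0.001, -0.0] 12.0
[11.3, 0.7, -2.6, -0.125, 0.001, -0.0] 12.0
[11.3, 1.0, -2.5, -0.125, 0.001, -0.0] 12.0
[11.3, 1.3, -2.4, -0.125, 0.001, -0.0] 12.0
[11.3, 1.5, -2.2, -0.125, 0.001, -0.0] 12.0
[11.3, 1.8, -2.0, -0.125, 0.001, -0.0] 12.0
[11.3, 2.0, -1.7, -0.125, 0.001, -0.0] 12.0
```

```bash
python3 -m creep '[[11,0,-2.7,-0.125,0,0,40],[11,0.3,-2.7,-0.125,0,0,40],[11,0.7,-2.6,-0.125,0,0,40],[11,1,-2.5,-0.125,0,0,40],[11,1.3,-2.4,-0.125,0,0,40]]'
python3 -m creep '[[11,1.5,-2.2,-0.125,0,0,40],[11,1.8,-2,-0.125,0,0,40],[11,2,-1.7,-0.125,0,0,40],[0,0,0,0,0,0,40]]'
python3 - <<'E'
import sys;sys.argv=["","15",".055"]
exec(open("eyelook.py").read())
pt,Rt=pickS(.002); rows(pt,Rt)
crop(s_,220,260,340,350,6.5,"pics/q15.png"); crop(t,320,210,440,300,6.5,"pics/qt15.png");crop(t,440,200,520,260,10,"pics/b15.png")
E
```

```text
time: 17.4
position: [0.4811, 0.1014, 0.3437]
tool_rot: [0.308, 1.544, -0.306]
ft_force: [0.1, 0.1, 0.6]
grip_width: 0.458
time: 17.8
position: [0.4763, 0.1081, 0.3099]
tool_rot: [0.016, 1.568, -0.015]
ft_force: [-0.2, 0.3, -0.1]
grip_width: 0.459
[ 0.64  0.12 -0.96  1.93  0.11  1.13  1.18] fk eye rel tip [[-301.98   59.72  -97.35]] elev 0.2880896161128271 head -1.3026077165668906
proj top x14 [[-1350.87   340.06]] tip [[498.17 301.18]] scene x12 [[1262.87 -211.39]] [[320.91 509.23]]
t=17.90 dist 120mm turn 0.5deg n=3
[40.1, 0.0, -0.4, -0.002, 0.002, -0.0]
[40.1, 0.1, -0.3, -0.002, 0.002, -0.0]
[40.1, 0.1, -0.3, -0.002, 0.002, -0.0]
```

View pics/q15.png

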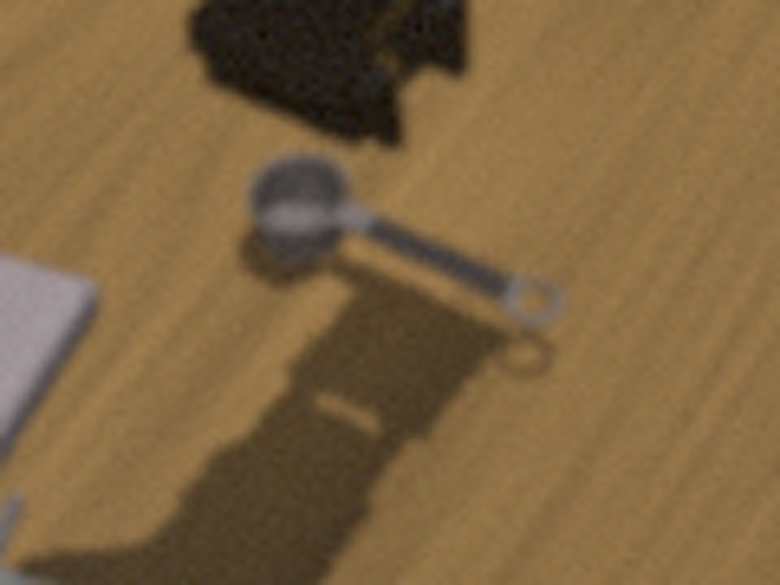

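View pics/b15.png

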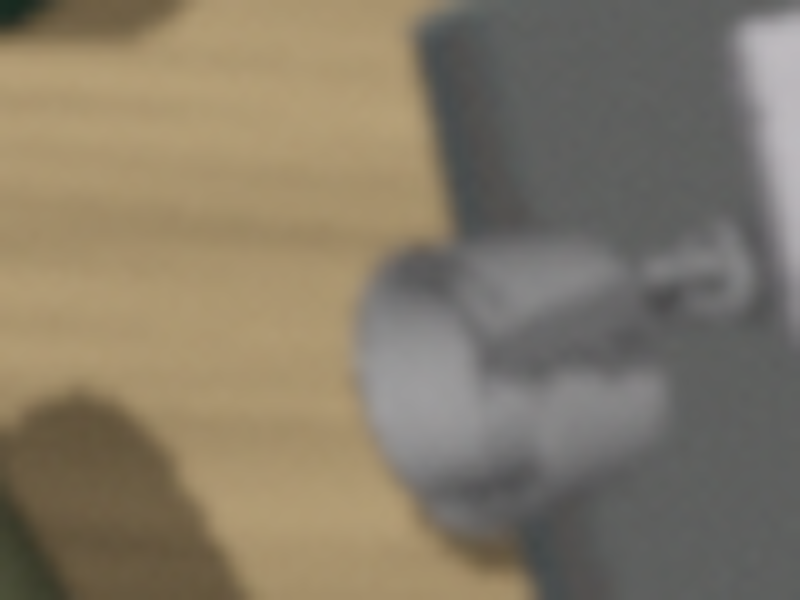

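```bash
python3 -m creep '[[40,0,-0.3,0,0,0,40],[40,0,-0.3,0,0,0,40],[40,0,-0.3,0,0,0,40],[0,0,0,0,0,0,0],[0,0,0,0,0,0,0]]'; python3 -m creep '[[0,0,0,0,0,0,0],[0,0,0,0,0,0,0],[0,0,0,0,0,0,0]]'
```

```text
time: 18.4
position: [0.4772, 0.1087, 0.1921]
tool_rot: [0.016, 1.566, -0.014]
ft_force: [0.5, 0.0, 0.6]
grip_width: 0.352
time: 18.7
position: [0.4778, 0.1086, 0.1931]
tool_rot: [0.015, 1.561, -0.014]
ft_force: [1.2, -0.1, 1.9]
grip_width: 0.144
```

```bash
python3 -m creep '[[0,0,0,0,0,0,0],[-15,0,0,0,0,0,0],[-45,0,0,0,0,0,0],[-45,0,0,0,0,0,0],[-45,0,0,0,0,0,0]]'
python3 - <<'E'
from h import *
s,p,Rc=state();print(s['joint_positions'].round(2),p)
_,R1=place(TIP,0,.06); p1=np.array([.50,.055,.44]); rows(p1,R1,10)
E
```

```text
time: 19.2
position: [0.4752, 0.109, 0.3434]
tool_rot: [0.014, 1.566, -0.013]
ft_force: [1.7, -0.0, -0.2]
grip_width: 0.147
[ 0.69  0.08 -0.99  1.9   0.07  1.2   1.23] [0.475181   0.10896952 0.34344718]
t=19.20 dist 113mm turn 79.0deg n=10
[-9.6, -5.3, 2.6, 0.138, 0.0, -0.0]
[-9.6, -4.9, 3.3, 0.138, 0.0, -0.0]
[-9.6, -4.4, 4.0, 0.138, 0.0, -0.0]
[-9.6, -3.9, 4.5, 0.138, 0.0, -0.0]
[-9.6, -3.2, 5.0, 0.138, 0.0, -0.0]
[-9.6, -2.5, 5.4, 0.138, 0.0, -0.0]
[-9.6, -1.7, 5.7, 0.138, 0.0, -0.0]
[-9.6, -0.9, 5.9, 0.138, 0.0, -0.0]
[-9.7, -0.1, 5.9, 0.138, 0.0, -0.0]
[-9.7, 0.7, 5.9, 0.138, 0.0, -0.0]
```

```bash
python3 -m creep '[[-10,-5,3,0.138,0,0,0],[-10,-5,3,0.138,0,0,0],[-10,-4.5,4,0.138,0,0,0],[-10,-4,4.5,0.138,0,0,0],[-10,-3,5,0.138,0,0,0]]'
python3 -m creep '[[-9,-2.5,5.4,0.138,0,0,0],[-9,-1.7,5.7,0.138,0,0,0],[-9,-1,6,0.138,0,0,0],[-9,0,6,0.138,0,0,0],[-9,0.7,6,0.138,0,0,0]]'
python3 - <<'E'
from h import *
s,p,Rc=state();print(s['joint_positions'].round(2),p)
pt,Rt=place(TIP+.05*DO,55,.058);print(pt); rows(pt,Rt,7)
E
```

```text
time: 19.7
position: [0.4878, 0.082, 0.3925]
tool_rot: [0.559, 1.493, -0.556]
ft_force: [-0.5, 0.4, -1.3]
grip_width: 0.146
time: 20.2
position: [0.5001, 0.0549, 0.4375]
tool_rot: [1.087, 1.28, -1.081]
ft_force: [0.2, -0.6, -1.3]
grip_width: 0.149
[ 0.71  0.03 -0.88  1.73  0.02  1.38 -0.  ] [0.50005717 0.05487074 0.437452  ]
[0.48953641 0.00888749 0.31268638]
t=20.20 dist 133mm turn 55.0deg n=7
[17.8, -2.7, 6.2, -0.001, -0.137, -0.0]
[18.5, -2.7, 3.7, -0.001, -0.137, -0.0]
[18.8, -2.7, 1.2, -0.001, -0.137, -0.0]
[18.8, -2.7, -1.4, -0.001, -0.137, -0.0]
[18.4, -2.7, -4.0, -0.001, -0.137, -0.0]
[17.7, -2.6, -6.5, -0.001, -0.137, -0.0]
[16.7, -2.6, -8.8, -0.001, -0.137, -0.0]
```

```bash
python3 -m creep '[[18,-2.7,6,0,-0.137,0,0],[18.5,-2.7,3.7,0,-0.137,0,0],[19,-2.7,1.2,0,-0.137,0,0],[19,-2.7,-1.4,0,-0.137,0,0],[18.5,-2.7,-4,0,-0.137,0,0]]'
python3 -m creep '[[17.5,-2.6,-6.5,0,-0.137,0,0],[17,-2.6,-9,0,-0.137,0,0],[0,0,0,0,0,0,0]]'
python3 - <<'E'
import sys;sys.argv=["","16",".058"]
exec(open("eyelook.py").read())
E
```

```text
time: 20.7
position: [0.4926, 0.0218, 0.3474]
tool_rot: [0.617, 0.723, -1.298]
ft_force: [0.1, -1.0, -0.8]
grip_width: 0.144
time: 21.0
position: [0.4886, 0.0086, 0.3079]
tool_rot: [0.425, 0.51, -1.351]
ft_force: [-1.1, 0.9, -1.8]
grip_width: 0.144
[ 0.43  0.25 -0.88  2.01  1.09  1.51 -0.69] fk eye rel tip [[-45.66   0.69  18.87]] elev 54.76038028684457 head -80.41016413975254
proj top x14 [[281.28 314.65]] tip [[498.17 301.18]] scene x12 [[429.68 249.39]] [[320.91 509.23]]
```

View pics/zt16.png

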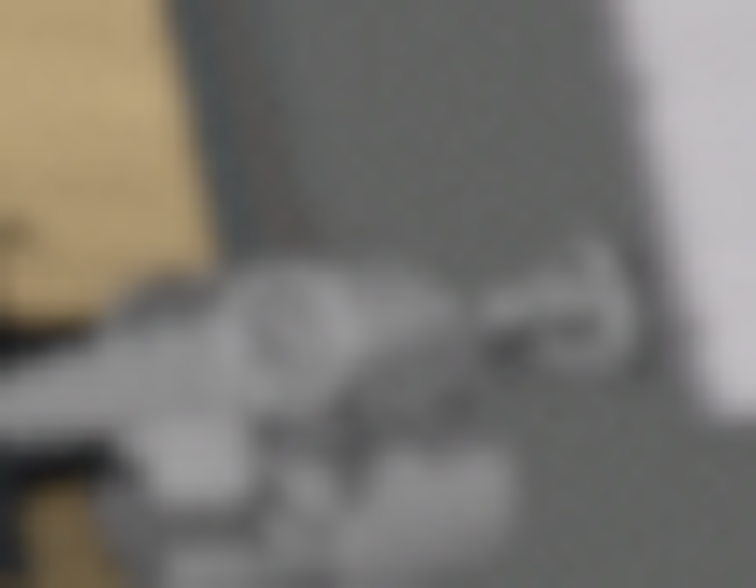

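View pics/z16.png

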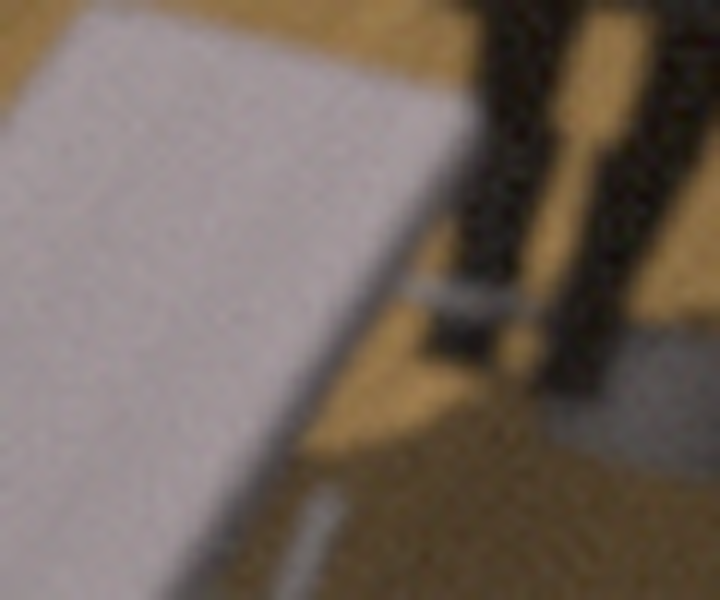

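```bash
cat >> h.py <<'E'
def trieye(t,tu,s,a,b):
    o,r=ray(t,[tu]);r=r[0]; a,b=np.array(a),np.array(b); n=np.array([-(b-a)[1],(b-a)[0]])
    from scipy.optimize import brentq
    f=lambda z:(proj(s,o+r*(z-o[2])/r[2])[0]-a)@n
    z=brentq(f,.15,.35); return o+r*(z-o[2])/r[2]
E
python3 - <<'E'
from h import *
np.set_printoptions(precision=1,suppress=True)
T=lambda x,y:(470+x/14,205+y/14)
S=lambda x,y:(195+x/12,295+y/12)
t,s=load("top16.npz"),load("scene16.npz")
print("small",tankc(trieye(t,T(292,322),s,S(410,285),S(510,300))))
print("tip",tankc(tri(t,T(483,304),s,S(328,490))[0]))
t,s=load("top9.npz"),load("scene9.npz")
print("med9",tankc(trieye(t,T(296,335),s,S(420,260),S(510,275))))
t,s=load("top10.npz"),load("scene10.npz")
print("med10",tankc(trieye(t,T(470,298),s,S(300,475),S(480,490))))
t,s=load("top11.npz"),load("scene11.npz")
print("med11",tankc(trieye(t,T(520,300),s,S(300,560),S(460,575))))
t,s=load("top2.npz"),load("scene2.npz")
print("large2",tankc(trieye(t,(491.1,228.9),s,(205+310/12,295+258/12),(205+370/12,295+268/12))))
E
```

```text
small [[-41.5   0.   12.8]]
tip [[-3.3 -0.2  1.3]]
med9 [[-43.4  -3.   17.6]]
med10 [[-5.7  1.   2.2]]
med11 [[ 6.7  0.5 -6.3]]
large2 [[-43.8  -3.   18.2]]
```

Run:
```python
from h import *
tmove(0,0,6);tmove(32,0,-15,2)
```

```text
tool shift x1: [-3.5  0.   4.9]
tool shift x2: [17.4 -0.   3.1]
```

```bash
python3 -m creep '[[-3.5,0,4.9,0,0,0,0],[16,0,3,0,0,0,0],[15,0,3,0,0,0,0],[0,0,0,0,0,0,0]]'
python3 - <<'E'
import sys;sys.argv=["","17",".055"]
exec(open("eyelook.py").read())
E
```

```text
time: 21.5
position: [0.495, -0.0232, 0.3035]
tool_rot: [0.431, 0.503, -1.356]
ft_force: [-0.2, -0.5, -0.7]
grip_width: 0.145
[ 0.47  0.25 -0.86  2.02  1.12  1.46 -0.68] fk eye rel tip [[-16.74  -0.06   9.75]] elev 54.96439827562921 head -80.63290779303853
proj top x14 [[426.85 304.41]] tip [[498.17 301.18]] scene x12 [[357.38 402.56]] [[320.91 509.23]]
```

View pics/zt17.png

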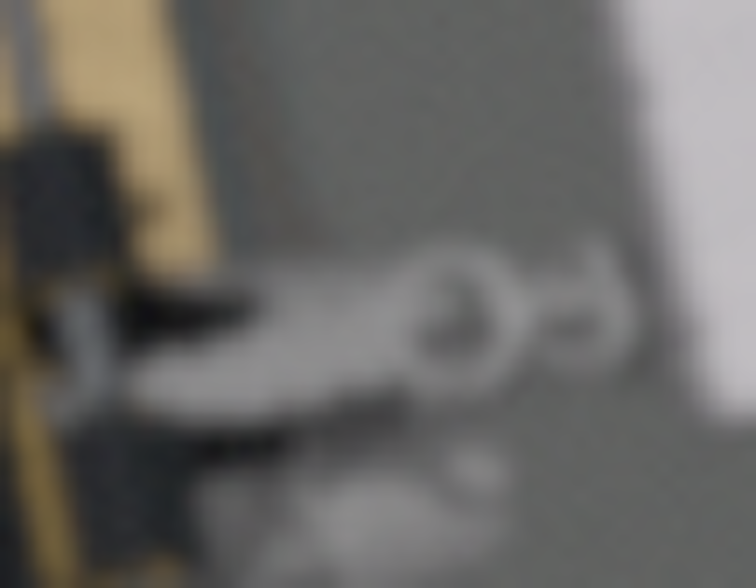

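View pics/z17.png

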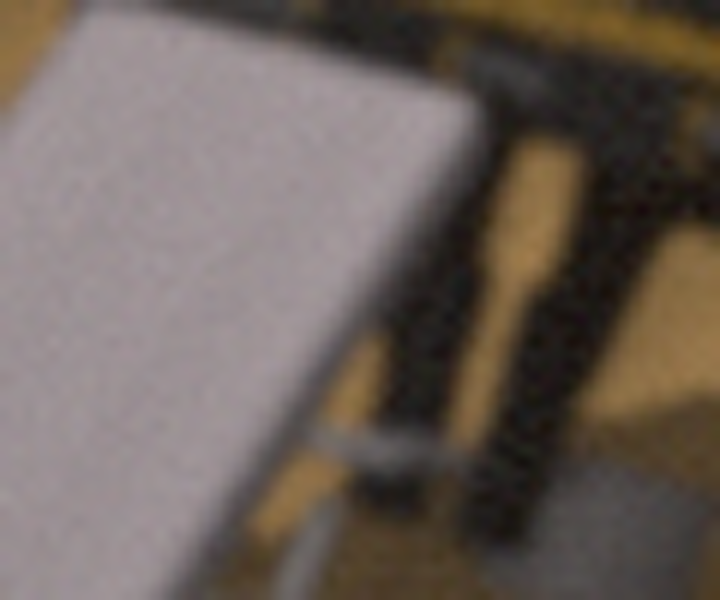

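Run:
```python
from h import *
np.set_printoptions(precision=1,suppress=True)
T=lambda x,y:(470+x/14,205+y/14)
S=lambda x,y:(195+x/12,295+y/12)
t,s=load("top17.npz"),load("scene17.npz")
print("small",tankc(trieye(t,T(460,316),s,S(310,435),S(450,460))))
tmove(15,0,-7,2)
```

```text
small [[-10.1  -2.5   6.6]]
tool shift x2: [8.2 0.  1.4]
```

```bash
python3 -m creep '[[0,2,0,0,0,0,0],[9,0,1,0,0,0,0],[9,0,1,0,0,0,0],[0,0,0,0,0,0,0]]'
python3 - <<'E'
import sys;sys.argv=["","18",".055"]
exec(open("eyelook.py").read())
E
```

```text
time: 22.0
position: [0.4998, -0.0366, 0.2944]
tool_rot: [0.43, 0.504, -1.352]
ft_force: [-0.4, 0.4, -0.8]
grip_width: 0.142
[ 0.48  0.26 -0.84  2.03  1.14  1.44 -0.68] fk eye rel tip [[-1.62  2.46  0.88]] elev 54.96238176412789 head -80.5189258367134
proj top x14 [[488.   287.78]] tip [[498.17 301.18]] scene x12 [[336.81 502.77]] [[320.91 509.23]]
```

View pics/zt18.png

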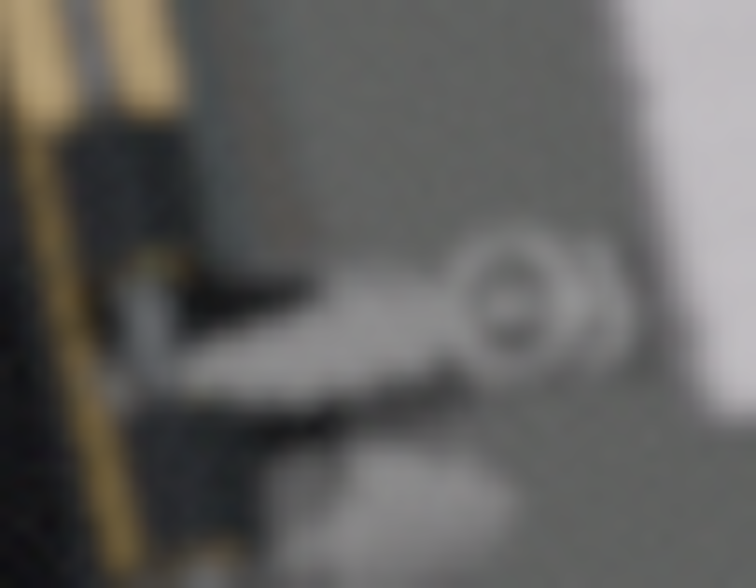

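View pics/z18.png

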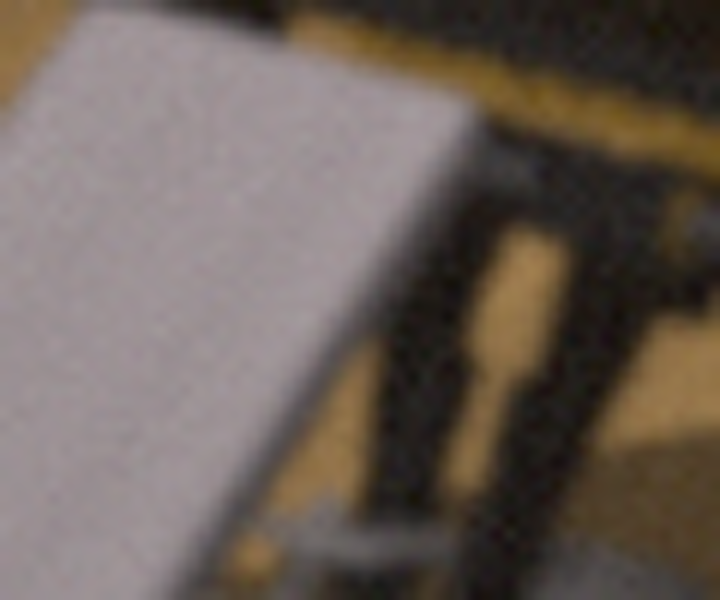

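```bash
python3 -m creep '[[6,0,1,0,0,0,0],[6,0,1,0,0,0,0],[0,0,0,0,0,0,0]]'
python3 - <<'E'
import sys;sys.argv=["","19",".055"]
exec(open("eyelook.py").read())
E
```

```text
time: 22.4
position: [0.5019, -0.0469, 0.2897]
tool_rot: [0.43, 0.504, -1.351]
ft_force: [-0.1, 0.2, -0.3]
grip_width: 0.145
[ 0.49  0.27 -0.83  2.03  1.16  1.42 -0.68] fk eye rel tip [[ 9.22  2.64 -4.11]] elev 54.96836256786362 head -80.5477291971298
proj top x14 [[536.66 283.43]] tip [[498.17 301.18]] scene x12 [[312.57 568.27]] [[320.91 509.23]]
```

View pics/zt19.png

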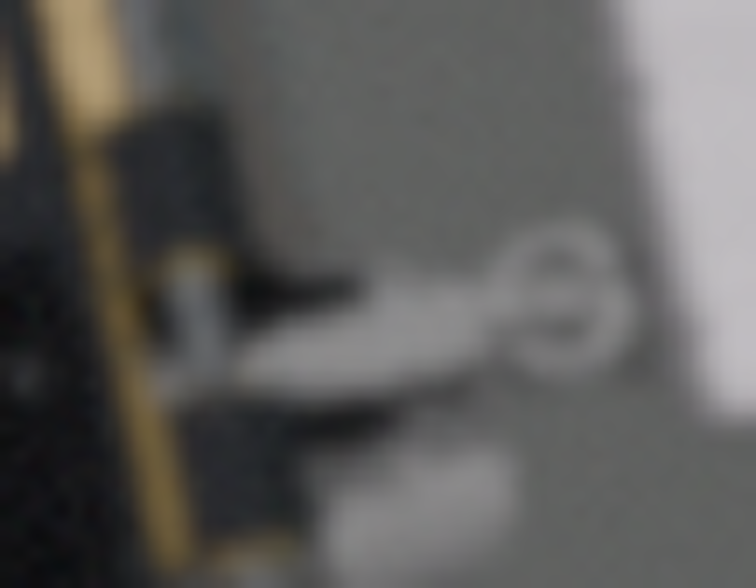

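View pics/z19.png

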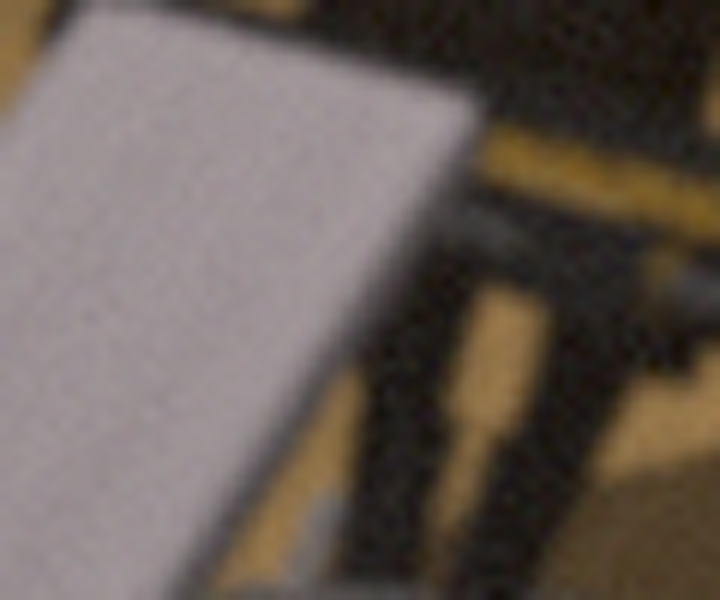

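```bash
python3 -m creep '[[0,0,0,0,0,0,40],[0,0,0,0,0,0,40],[0,0,0,0,0,0,40],[-5,0,0,0,0,0,40],[-15,0,0,0,0,0,40]]'; python3 -m creep '[[-30,0,0,0,0,0,40],[-40,0,0,0,0,0,40],[-40,0,0,0,0,0,40],[0,0,0,0,0,0,40],[0,0,0,0,0,0,40]]'
python3 - <<'E'
import sys;sys.argv=["","20",".055"]
exec(open("eyelook.py").read())
crop(t,440,200,520,260,10,"pics/b20.png")
E
```

```text
time: 23.0
position: [0.4987, -0.0302, 0.3014]
tool_rot: [0.43, 0.504, -1.352]
ft_force: [-0.6, -0.5, -0.2]
grip_width: 0.443
time: 23.5
position: [0.4831, 0.0606, 0.3658]
tool_rot: [0.431, 0.503, -1.346]
ft_force: [-0.8, -1.4, 0.8]
grip_width: 0.462
[ 0.38  0.2  -0.93  1.93  1.01  1.63 -0.65] fk eye rel tip [[-96.98   2.11  70.36]] elev 54.9929918671282 head -80.51949477400176
proj top x14 [[ 93.12 288.79]] tip [[498.17 301.18]] scene x12 [[ 528.47 -140.15]] [[320.91 509.23]]
```

View pics/b20.png

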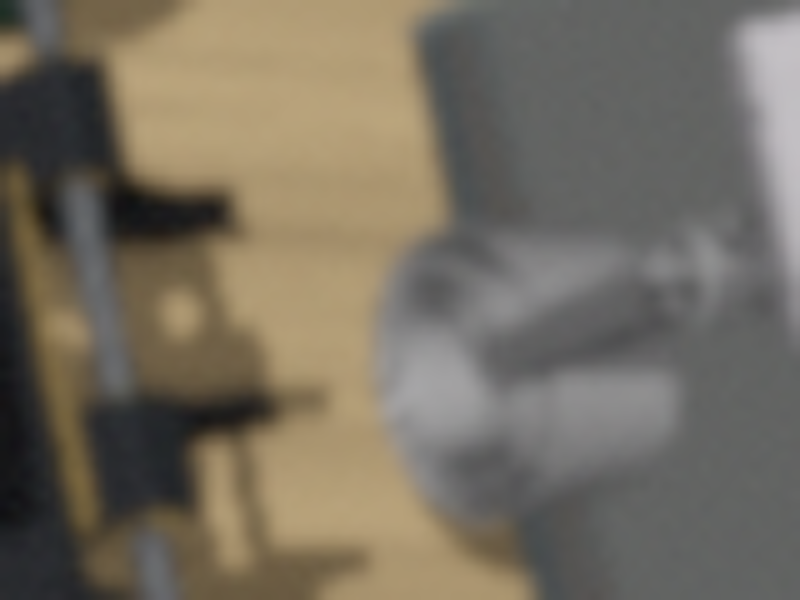

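```bash
python3 -m creep '[[-30,0,0,0,0,0,40],[-20,0,0,0,0,0,40],[0,0,0,0,0,0,40],[0,0,0,0,0,0,40],[0,0,0,0,0,0,40]]'>/dev/null; for i in 1 2; do python3 -m creep '[[0,0,0,0,0,0,40],[0,0,0,0,0,0,40],[0,0,0,0,0,0,40],[0,0,0,0,0,0,40],[0,0,0,0,0,0,40]]'; done
python3 - <<'E'
import sys;sys.argv=["","21",".055"]
exec(open("eyelook.py").read())
crop(t,440,200,520,260,10,"pics/b21.png")
E
python3 -m creep '[[0,0,0,0,0,0,40],[0,0,0,0,0,0,40],[0,0,0,0,0,0,40],[0,0,0,0,0,0,40],[0,0,0,0,0,0,40]]'
python3 - <<'E'
import sys;sys.argv=["","22",".055"]
exec(open("eyelook.py").read())
crop(t,440,200,520,260,10,"pics/b22.png")
d=np.abs(load("top21.npz")["img"].astype(float)-load("top22.npz")["img"]).mean(2)[215:260,470:520];print("diff",d.max(),d.mean())
from ov import ov
ov(t,"pics/b22.png","pics/b22o.png",6,.022)
cv2.imwrite("pics/full22.png",t["img"][:,:,::-1])
E
```

```text
time: 24.6
position: [0.4761, 0.0992, 0.3934]
tool_rot: [0.431, 0.503, -1.349]
ft_force: [-0.2, 0.9, -0.3]
grip_width: 0.457
time: 25.1
position: [0.4761, 0.0993, 0.3934]
tool_rot: [0.431, 0.503, -1.349]
ft_force: [-0.6, -0.2, -0.8]
grip_width: 0.459
[ 0.33  0.2  -0.96  1.87  0.98  1.72 -0.65] fk eye rel tip [[-138.36    2.45   99.31]] elev 54.972428955112 head -80.54304899967227
proj top x14 [[-99.35 287.85]] tip [[498.17 301.18]] scene x12 [[ 612.06 -404.73]] [[320.91 509.23]]
time: 25.7
position: [0.4761, 0.0992, 0.3934]
tool_rot: [0.431, 0.503, -1.349]
ft_force: [0.1, 0.6, 0.5]
grip_width: 0.46
[ 0.33  0.2  -0.96  1.87  0.98  1.72 -0.65] fk eye rel tip [[-138.37    2.45   99.33]] elev 54.97157913002867 head -80.54470133675557
proj top x14 [[-99.39 287.82]] tip [[498.17 301.18]] scene x12 [[ 612.09 -404.81]] [[320.91 509.23]]
diff 17.333333333333332 1.3302222222222222
```

View pics/b22.png

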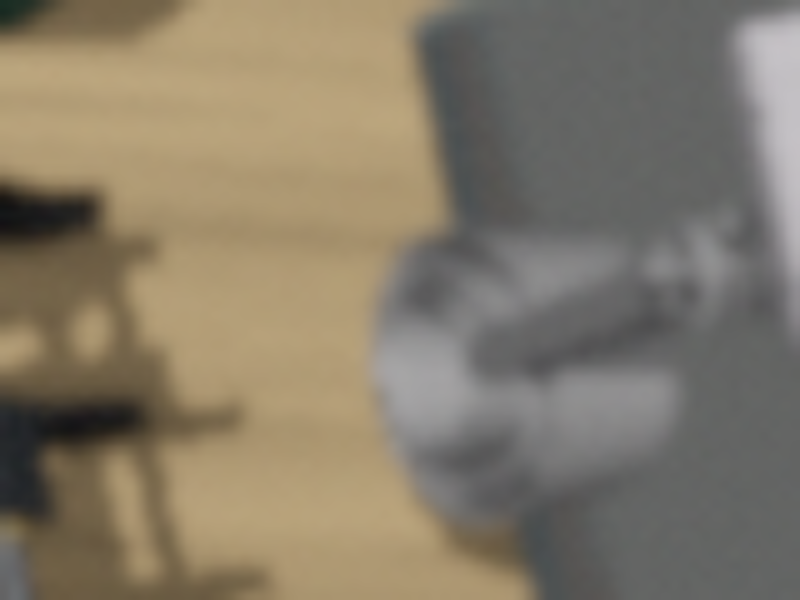

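View pics/b22o.png

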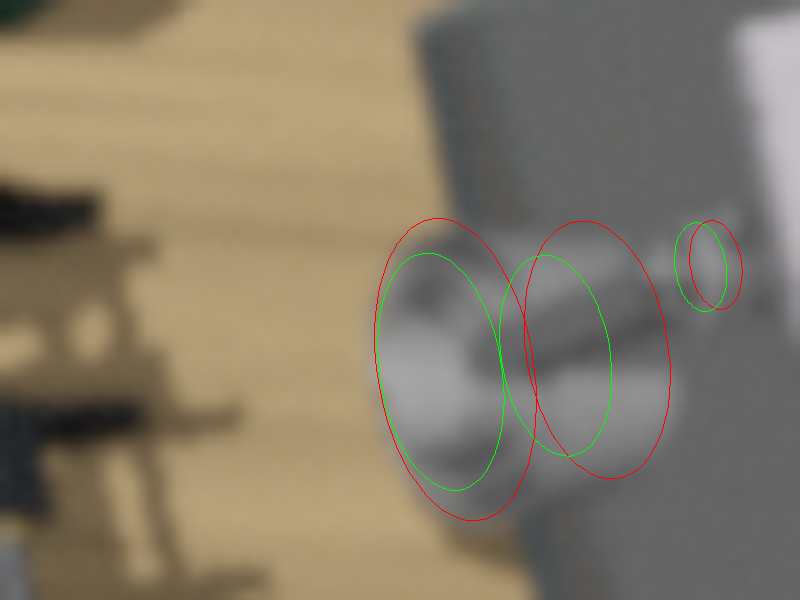

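View pics/full22.png

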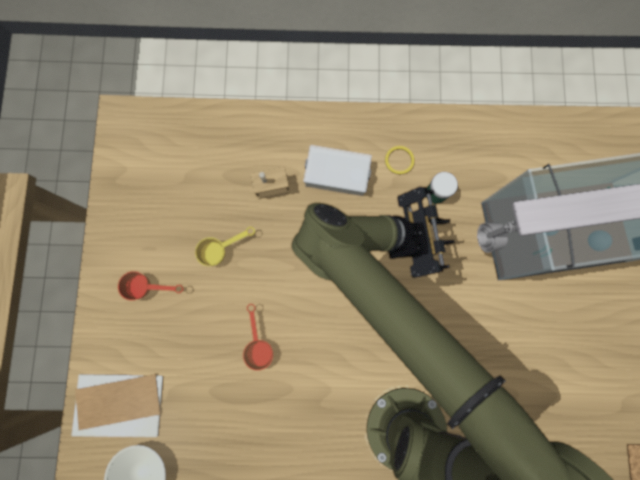

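View pics/s22.png

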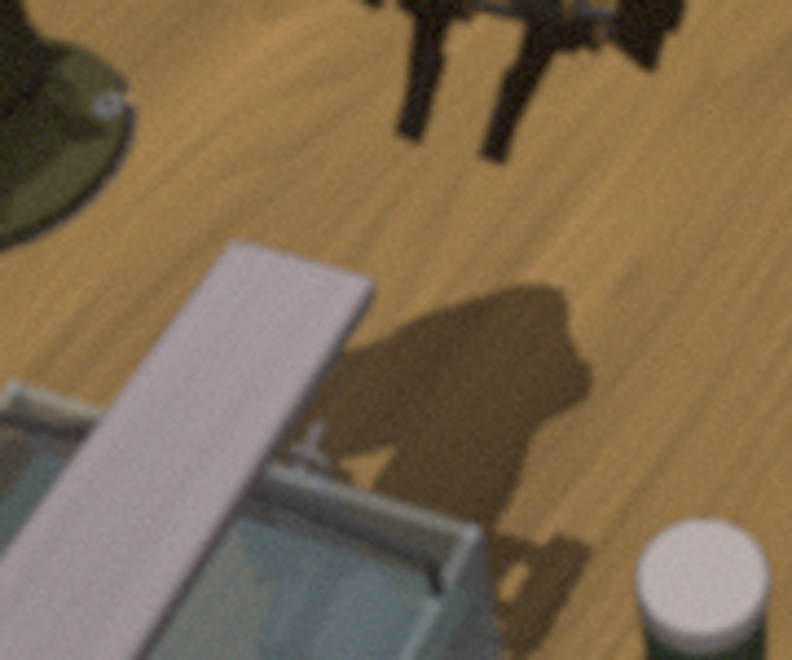

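```bash
for i in 1 2 3 4 5; do python3 -m creep '[[0,0,0,0,0,0,40],[0,0,0,0,0,0,40],[0,0,0,0,0,0,40],[0,0,0,0,0,0,40],[0,0,0,0,0,0,40]]' >/dev/null; done
python3 - <<'E'
import sys;sys.argv=["","23",".055"]
exec(open("eyelook.py").read())
crop(t,460,205,520,255,13,"pics/b23.png")
A=load("top22.npz")["img"].astype(float);B=t["img"].astype(float)
d=np.abs(A-B).mean(2);print("scoops",d[215:260,470:520].max(),d[215:260,470:520].mean(),"bg",d[280:340,480:600].max(),d[280:340,480:600].mean())
im=cv2.imread("pics/b23.png");a=np.linspace(0,2*np.pi,60)[:,None]
ph=np.radians(6);sx=Zu*np.cos(ph)+U*np.sin(ph);sz=-U*np.cos(ph)+Zu*np.sin(ph);sy=np.cross(sz,sx);e=TIP+.022*U-.016*Zu
for off,r,zz,c in((-.13,.042,.002,(0,0,255)),(-.13,.033,.006,(0,255,0)),(-.13,.025,.010,(255,0,0)),(-.13,.021,-.017,(255,0,0)),(0,.011,.008,(255,0,0))):
    P=proj(t,e+off*sx+zz*sz+r*(np.cos(a)*sx+np.sin(a)*sy));cv2.polylines(im,[((P-[460,205])*13).astype(int)],True,c,1)
cv2.imwrite("pics/b23o.png",im)
E
```

```text
[ 0.33  0.2  -0.96  1.87  0.98  1.72 -0.65] fk eye rel tip [[-138.36    2.46   99.34]] elev 54.97553771515976 head -80.54338570435633
proj top x14 [[-99.28 287.76]] tip [[498.17 301.18]] scene x12 [[ 612.07 -404.81]] [[320.91 509.23]]
scoops 13.666666666666666 1.1617777777777778 bg 3.0 0.5978240740740741
```

View pics/b23.png

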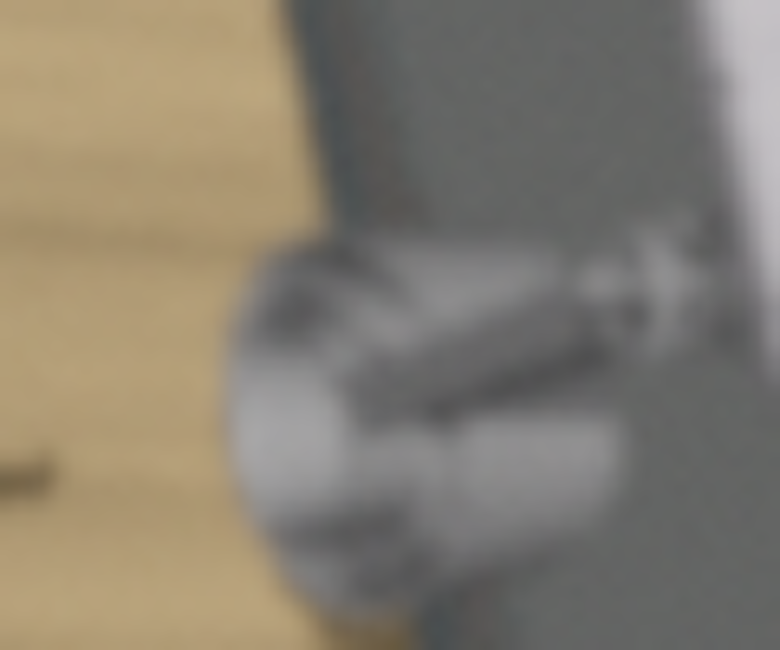

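View pics/b23o.png

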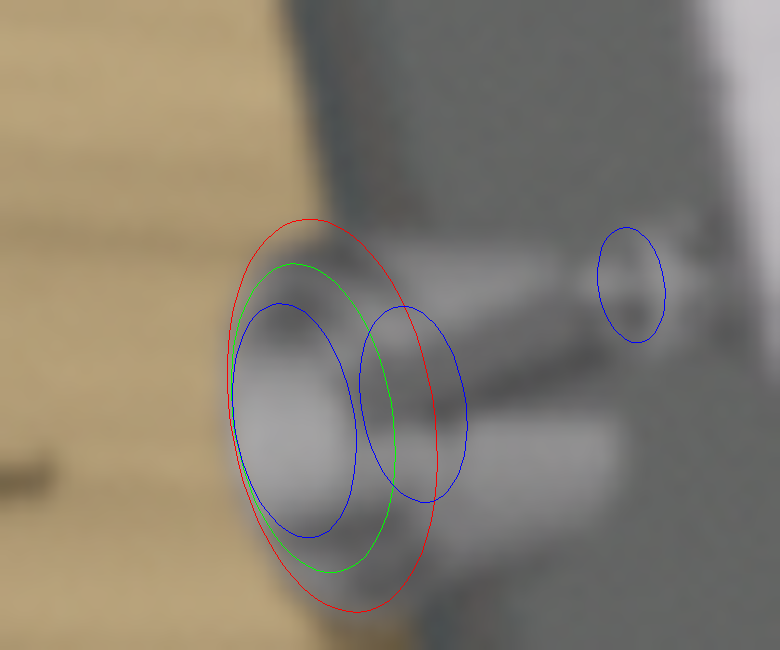

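```bash
for i in 1 2 3 4 5 6; do python3 -m creep '[[0,0,0,0,0,0,40],[0,0,0,0,0,0,40],[0,0,0,0,0,0,40],[0,0,0,0,0,0,40],[0,0,0,0,0,0,40]]' >/dev/null; done
python3 - <<'E'
from h import *
from bench import get_image,ctrl
I=[get_image("top")["img"].astype(float) for _ in range(4)]
for a,b in((0,1),(1,2),(0,3)): print(np.abs(I[a]-I[b]).mean(2)[215:260,470:520].max())
I0=load("top0.npz")["img"].astype(float)
d=np.abs(I[3]-I0).mean(2)
for n,(x,y) in dict(organiser=(338,168),tin=(445,180),tube=(270,183),ring=(399,160)).items(): print(n,d[y-14:y+14,x-12:x+12].mean())
print(ctrl.close_job())
E
```

```text
4.0
3.0
3.6666666666666665
organiser 16.672123015873016
tin 16.15376984126984
tube 14.207837301587304
ring 15.134424603174605
the job is handed in; nothing more can be done
None
```

I hung all three steel scoops on the hook, largest, then middle, then smallest. I let go of each one before fetching the next, and handed the job in at about 32 s of the 72 s. It returned no verdict.

**What the last checks showed**
- **Nesting:** predicted rim outlines laid over the top picture matched the nested bowls, with handles about 6° from vertical. They were placed by eye, so this confirms the arrangement but not the exact offsets.
- **Stillness:** successive top frames over the scoops differed only by noise just before hand-in. The gripper had backed well clear by then.
- **Force:** the wrist readings I saw stayed under about 4 N throughout.

**What was less clear**
- The scene camera could not see the hanging bowls because the lamp and tank hide them. That leaves the hanging result resting on the top view alone.
- A pixel comparison of the organiser, tin, tube holder and ring against the first picture gave similar differences of about 14–17 grey levels at all four. That points to an overall brightness change but does not prove they stayed put. By eye they are at the same pixels as at the start.
- Arm position readings scattered by about 3 mm. The smallest scoop's eye sat about 6 mm low before it went on, so I corrected it from the two pictures.

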